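# Fish a dropped bracket out from under the guard and hang it level

## Robot

A 7-joint arm with a two-finger parallel gripper is mounted at the origin on the work surface. World frame = base frame: x ahead of the robot, y to its left, z up, the work surface at z = 0. Lengths are in mm, angles in rad, forces in N, time in s.
With the tool pointing down it reaches from about 400 to 875 mm from the base axis. Payload 4.4 kg.
Tool frame: the origin (TCP) lies midway between the tips of the shut fingers; the grasp point (between the pads) lies 19 mm behind it; x points along the fingers, z is the direction in which the jaws open and shut, and the axes are right-handed (so a half turn about x gives the same grasp; the last joint's range is limited). The gripper opens to 85 mm and grips with 20 to 120 N. Pads are 22 mm wide; open, the fingers measure 114 mm over their backs; the gripper's body (76 mm by 85 mm) begins 54 mm behind the grasp point. The pads swing forward as they close: fully open they stand 13 mm farther back than shut.
Start: joints at [1.205, 0.628, 0.038, 1.517, -0.027, 0.996, -0.02], TCP at [191.992, -621.013, 231.313] pointing down, gripper open.
Joint ranges: [-3.06, 3.06], [-0.37, 2.12], [-1.25, 1.32], [0.18, 2.47], [-1.1, 4.24], [0.23, 1.98], [-2.94, 2.94]. Speed limits (rad/s): [2.57, 2.57, 3.14, 3.14, 3.14, 3.14, 3.14].

## Interface

Orientations are given as [roll, pitch, yaw] about the fixed x, y, z axes, in that order (R = Rz(yaw) Ry(pitch) Rx(roll)).
In Python, from cell import ctrl gives the robot as it stands. The module is installed in compiled form; this text tells all that it offers.
- The arm moves only by the tool servo_tool, never from a script. Its argument "rows" is a list of rows, each an object of numbers: "dx", "dy", "dz": the shift along the tool's x, y, z in units of 750 mm (1.0 is 750 mm); "wx", "wy", "wz": the turn, a rotation vector about the tool's x, y, z in units of 6 degrees (1.0 is 6 degrees); "fingers": the closure, from 0 (fully open) to 1 (shut). In form: [{"dx": .., "dy": .., "dz": .., "wx": .., "wy": .., "wz": .., "fingers": ..}, ...]. A call has 1 to 5 rows; each row shifts and turns the commanded pose from where the row before left it, along the tool's axes as they then stand; what a row does not reach is not made up. A row lasts 1/8 s, in which the tool goes at most 62.5 mm and 10.7 degrees, less where a joint would pass 70% of its speed; a pose out of reach is approached as far as the arm can. A call with a number of a shift or a turn outside -1 to 1 is refused whole. A call with a gripper value outside its range is refused whole. The fingers move at their own pace and stop on an object; the grip force is fixed at half the most. Time passes only in rows, so rows that do not move let the fingers close. It gives the time, the measured TCP pose, the force and the opening at its end, in the units of the state.
- ctrl.read_state(): the state, without advancing time (a new reading comes with each control period).
- ctrl.get_image(name): name is "side" or "top"; returns the picture (384x512x3 uint8, red, green, blue); there is no depth.
- ctrl.camera_info(name): a dict with "fovy" (degrees; the focal length in pixels is half the picture's height over the tangent of half this angle, whatever the lens; pixels are square), "cx", "cy" (the principal point, pixels), "k1" (the pictures are not rectified: a ray, as slopes to the right and down, at radius r is drawn at 1 + k1 r^2 times it, then the intrinsics apply), "R" (3x3) and "t" (3): a world point X has camera coordinates R X + t. Camera axes: x right, y down, z forward; pixel columns grow to the right and rows downward; lengths in mm; the calibration is good to about 2 mm. A picture is of the moment at which its call begins. camera_info takes no time and is no camera call.
- ctrl.finish_job(): hands the job in, once; it reports no verdict.
Trained networks look in the newest picture that a camera, given by its name, has taken for a name from the list of things; names that differ only in an ending like _2 or _b are one class to them, and where a whole thing is asked for, a point or a joint stands for the part that bears it (a point fixed in the world has none). Each returns a list of dicts, best first, with "conf" (0 to 1); they miss things now and then, are a little off and sometimes report something else, mostly with a low value. They report only what shows in the picture. A call takes as long as a camera call. They do not tell look-alikes from the thing itself.
- ctrl.search_frame(label, camera): "extent" ([centre column, centre row, width, height] in pixels, round what is visible of it).
- ctrl.silhouettes(label, camera): "region" (384x512 bool, what is visible of it) and "extent" ([centre column, centre row, width, height] in pixels, round what is visible of it).
- ctrl.mark_of(label, camera): "point" ([column, row] in pixels: a listed point, or the origin of a listed thing).
The state is a dict: "clock": time; "qpos": joint angles; "qd": joint speeds; "tau": joint torques, N m; "eef_pos": TCP position; "tool_rot": TCP orientation; "force": force on the tool from outside, world axes, zero at the start; "torque": the same for the moment, N m; "width": finger opening in mm.
Only numpy, scipy, OpenCV 4.12 (cv2) and the standard library are available. Lean on these libraries where they do the work, as an engineer would, in place of code of your own. Each camera call takes 0.05 s, during which the arm holds its last target.

## Task

A bracket has dropped under the clear machine guard, where the gripper must not touch it. Take the hooked rod off its forked stand, draw the bracket out with the rod until it stands on the bench clear of the guard, and hang the rod back in its fork. Then hang the bracket on the steel peg by the one of its three holes that lets it hang level, let go, and leave the other things on the bench where they are.

Things in the scene. Friction and masses are not known exactly. Their poses are not given: they have to be found in the camera images.
- guard: Fixed guard of clear sheet, dark steel edging. Origin on the bench under the middle of its open front edge; +y goes in under it, +x along the front edge. Roof x -150 to 150, y 0 to 166 mm, underside 140 mm up, top of edging 154. Wall at y = 160, side wall at x = 144 to 150; open at the front and the -x end. Behind it (y 196 to 316) a green roller machine 180 mm high.
- bracket: Loose, 300 g, on its base under the guard, x axis within 0.15 rad of the guard's x. Inverted T, origin mid underside. Base 120 (x) x 40 (y) x 12 mm; upright web on its middle line 5 mm thick, z 12 to 80, three 21 mm holes along y. Dark steel boss at x -60 to -36, y +-18, z 12 to 36: about 45 % of the weight, at x = -48; base and web 55 %, at x = 0. Centre of mass 27 mm up. Grip the web above z 50.
- hole_a (a point): Centre of the bracket's hole at x = -22 mm, z = 36 mm of the bracket (hole axis is the bracket's y).
- hole_b (a point): Centre of the bracket's hole at x = 12 mm, z = 36 mm of the bracket.
- hole_c (a point): Centre of the bracket's hole at x = 46 mm, z = 36 mm of the bracket.
- hook_rod: L-shaped rod, 160 g, 10 mm round steel. Origin at the bend (bar centre). Shaft runs 200 mm along +z to the handle, foot 75 mm (80 with its round end) along +x. Wooden handle 44 (x) by 20 (y) mm, z = 200 to 280. At the start it hangs upright in the fork by its handle's underside, origin 15 mm above the bench, foot within 0.1 rad of the stand's +x.
- rod_handle (a point): Point on the handle's middle line to grip, 245 mm from the bend; grip across the 20 mm (rod's y).
- rod_stand: Fixed dark steel stand with a two-pronged level fork. Origin on the bench below the place where the shaft hangs. Slot 22 mm wide (x -11 to 11), flat top 215 mm above the bench, 52 mm over the prongs; open towards +y (prongs end at y = 32 mm), closed by the post at y = -52. Foot plate y -105 to -35, x -50 to 50, 8 mm thick.
- peg_stand: Fixed dark steel post 16 x 16 mm, 160 mm high, with a round steel peg 8 mm thick that points to the stand's -x. Origin on the bench under the post; z up. Foot plate 90 x 90 mm, 8 mm thick, x -25 to 65.
- peg_mid (a point): Centre line of the peg 50 mm from the post's axis, 153.5 mm above the bench; a good place for the hanging web. The peg rises by 4 degrees towards its tip.
- peg_tip (a point): Free end of the peg, 89 mm from the post's axis, 156 mm above the bench.
- tape_roll: Bystander: white ring 96 mm wide, 25 mm high, lying flat. Origin at the centre of the underside.
- green_roll: Bystander: green cylinder 64 mm across, 85 mm high, standing. Origin at the centre of the underside.
- blue_bin: Bystander: open blue bin 130 x 180 x 60 mm. Origin at the centre of the underside.
There are look-alikes about, which are no part of the job. Leave any green look-alike of the rod_stand alone.

How it is judged (in metres and radians):
On the way, in this order (a step that is already met when the one before it is completed fails the run):
1. the rod's hook bears on the bracket while the bracket is under the guard (contact force between hook_rod and bracket above 0.3 N and y of bracket in the frame of guard above 0.02 m), for 0.05 s.
2. the bracket stands on the bench, its middle at least 30 mm out in front of the guard's edge (y of bracket in the frame of guard below -0.03 m and height (world z) of bracket below 0.015 m and angle between bracket's own z axis and vertical below 0.2 rad), for 0.2 s.
At the end, for the whole second after the job is handed in: The bracket hangs still on the peg, level within 12 degrees, the hole it hangs by within 50 mm of the peg's middle, its underside 90 to 130 mm above the bench. The rod hangs still and upright (8 degrees) in its fork, bend 8 to 30 mm above the bench, within 45 mm of the stand's origin (contact force between bracket and peg_stand above 0.5 N and height (world z) of bracket between 0.09 and 0.13 m and angle between bracket's own z axis and vertical below 0.21 rad and distance between hole_a and peg_mid below 0.05 m and linear speed of each of bracket, hook_rod below 0.05 m/s and contact force between hook_rod and rod_stand above 0.3 N and height (world z) of hook_rod between 0.008 and 0.03 m and angle between hook_rod's own z axis and vertical below 0.15 rad and horizontal distance between hook_rod and rod_stand below 0.045 m); the robot touches nothing.
It fails at once if the gripper touches the bracket while it is under the guard (contact force between the fingers and bracket above 0.5 N and y of bracket in the frame of guard above 0 m).
It fails at once if another thing on the bench is moved more than 30 mm (distance of any of tape_roll, green_roll, blue_bin from where it was at the start of the episode above 0.03 m).
It also fails if it takes over 72 s, if anything falls off the work surface, if the arm or the gripper's body presses on something with over 40 N, if the wrist force passes 120 N, or if a joint passes its speed limit or range.

## Working session

There is one attempt and no reset: what is moved stays moved. The work goes in short steps, Python scripts to look and compute and a tool call to move; the robot and the scene stay as the last step left them, time stands still between calls to the robot, and variables do not carry over. Pictures are saved under pics/ and viewed, and the job is handed in when it is done.

Besides the shell and the picture viewer there is one more tool, called after ">>>" as name(argument=value, ...) on one line, values as JSON. servo_tool: Moves the arm, as the interface text tells. Its arguments: {"type":"object","properties":{"rows":{"type":"array"}},"required":["rows"]}

```bash
mkdir -p pics; ls; python3 - <<'E'
from cell import ctrl
import cv2
s=ctrl.read_state(); print(s)
for n in("side","top"):
    im=ctrl.get_image(n); cv2.imwrite(f"pics/{n}0.png",im[:,:,::-1]); print(n,ctrl.camera_info(n))
E
```

```text
pics
{'clock': 0.0, 'qpos': array([ 1.20516062,  0.62939647,  0.03844935,  1.518383  , -0.02701368,
        0.9963124 , -0.02001992]), 'qd': array([-1.14500906e-03, -1.36617328e-03, -2.89236290e-04,  5.32015327e-05,
       -4.42375378e-04,  2.15375617e-03, -9.33127422e-04]), 'tau': array([-2.23865658e-05, -5.63400149e+01,  1.22621454e+00, -1.93449086e+01,
        1.10334056e-02,  1.05106883e-02, -1.31287544e-05]), 'eef_pos': array([ 191.82241632, -620.37684339,  230.35182259]), 'tool_rot': array([-3.13039775,  1.56881534,  1.88179323]), 'force': array([ 0.12424352, -0.53142473, -0.55235668]), 'torque': array([ 0.04090233,  0.01601163, -0.01498506]), 'width': 85.18512501059313}
side {'fovy': 52.80991706932005, 'cx': 254.29231633373928, 'cy': 193.30507814946432, 'k1': 0.039269636741630344, 'R': array([[ 0.90596562, -0.42284758, -0.02064489],
       [-0.26696592, -0.53277638, -0.80304329],
       [ 0.3285658 ,  0.7330411 , -0.59556298]]), 't': array([-527.84257048,  253.96315648,  893.14177698])}
top {'fovy': 42.97927195937869, 'cx': 255.79718769319655, 'cy': 182.36827361554847, 'k1': -0.18680310507427825, 'R': array([[-0.01492511, -0.99986772,  0.00646415],
       [-0.99843658,  0.01455484, -0.05396798],
       [ 0.05386676, -0.00725953, -0.99852174]]), 't': array([ -79.49169463,  597.1013394 , 1406.92672883])}
```

View pics/side0.png

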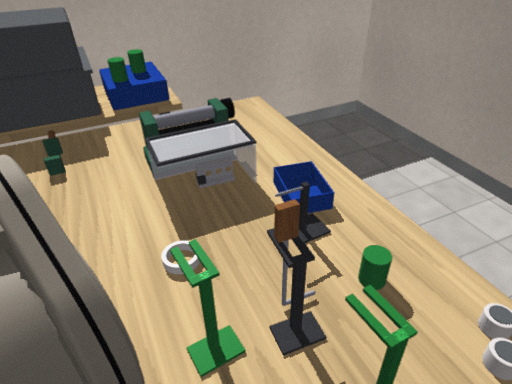

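View pics/top0.png

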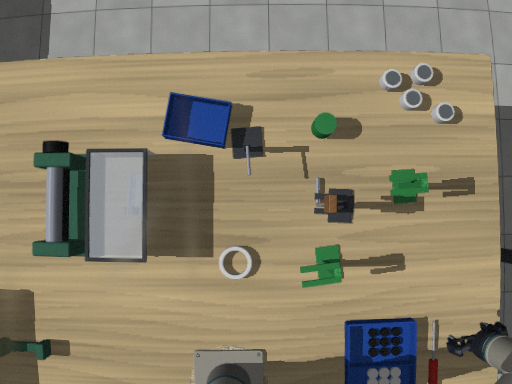

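```bash
cat > h.py <<'E'
import numpy as np, cv2
from cell import ctrl
CI={n:ctrl.camera_info(n) for n in("side","top")}
def proj(n,X):
    c=CI[n];X=np.atleast_2d(X);p=X@np.array(c["R"]).T+c["t"];f=192/np.tan(np.radians(c["fovy"]/2))
    s=p[:,:2]/p[:,2:];r2=(s**2).sum(1,keepdims=True);s=s*(1+c["k1"]*r2);return s*f+[c["cx"],c["cy"]]
def ray(n,uv):
    c=CI[n];f=192/np.tan(np.radians(c["fovy"]/2));d=(np.array(uv,float)-[c["cx"],c["cy"]])/f
    s=d.copy()
    for _ in range(30): s=d/(1+c["k1"]*(s@s))
    R=np.array(c["R"]);o=-R.T@c["t"];v=R.T@np.r_[s,1];return o,v/np.linalg.norm(v)
def onz(n,uv,z):
    o,v=ray(n,uv);return o+v*(z-o[2])/v[2]
def tri(a,b):
    o1,v1=ray("side",a);o2,v2=ray("top",b)
    A=np.c_[v1,-v2];t=np.linalg.lstsq(A,o2-o1,rcond=None)[0]
    p,q=o1+v1*t[0],o2+v2*t[1];return (p+q)/2,np.linalg.norm(p-q)
def crop(name,im,x0,y0,w,h,k):
    cv2.imwrite(name,cv2.resize(im[y0:y0+h,x0:x0+w,::-1],None,fx=k,fy=k,interpolation=cv2.INTER_CUBIC))
E
python3 - <<'E'
from h import *
S=cv2.imread("pics/side0.png")[:,:,::-1];T=cv2.imread("pics/top0.png")[:,:,::-1]
crop("pics/a1.png",S,130,90,140,105,5.5)
crop("pics/a2.png",S,240,170,130,190,3.1)
crop("pics/a3.png",T,40,90,240,180,3.2)
crop("pics/a4.png",T,220,100,140,130,4.5)
for l in("bracket","hook_rod","rod_stand","peg_stand","rod_handle","peg_tip","peg_mid","guard","tape_roll","green_roll","blue_bin","hole_a","hole_b","hole_c"):
  for n in("side","top"):
    print(l,n,[(np.round(d["point"],1).tolist(),round(d["conf"],2)) for d in ctrl.mark_of(l,n)])
print(ctrl.read_state()["clock"])
E
```

```text
bracket side [([214.6, 181.3], 0.7), ([279.6, 305.8], 0.65)]
bracket top []
hook_rod side [([283.1, 304.0], 0.96), ([214.7, 174.3], 0.7), ([289.2, 191.6], 0.55)]
hook_rod top [([315.6, 205.7], 0.8), ([250.3, 175.7], 0.53)]
rod_stand side [([200.3, 324.6], 0.86), ([283.9, 306.6], 0.62)]
rod_stand top [([380.8, 188.4], 0.96), ([316.0, 206.2], 0.7), ([303.9, 264.3], 0.57)]
peg_stand side [([304.0, 231.1], 0.57)]
peg_stand top [([248.4, 149.5], 0.96)]
rod_handle side [([287.8, 217.1], 0.64)]
rod_handle top [([331.2, 204.4], 0.51)]
peg_tip side [([278.4, 193.7], 0.75)]
peg_tip top [([250.1, 177.8], 0.78)]
peg_mid side [([287.9, 190.8], 0.8)]
peg_mid top [([248.5, 163.1], 0.66)]
guard side []
guard top [([153.9, 203.7], 0.71), ([251.0, 160.2], 0.45)]
tape_roll side [([183.6, 262.0], 0.61), ([209.1, 173.8], 0.47)]
tape_roll top [([233.6, 263.6], 0.63)]
green_roll side [([371.7, 276.8], 0.66), ([227.4, 168.1], 0.45)]
green_roll top [([317.3, 127.7], 0.66)]
blue_bin side [([300.9, 197.5], 0.78), ([185.7, 261.2], 0.74)]
blue_bin top [([200.5, 121.6], 0.67)]
hole_a side [([216.5, 170.8], 0.97), ([210.7, 170.1], 0.89), ([228.9, 170.2], 0.66)]
hole_a top [([248.6, 162.7], 0.37)]
hole_b side [([216.5, 170.8], 0.97), ([210.7, 170.1], 0.89), ([228.9, 170.2], 0.66)]
hole_b top [([248.6, 162.7], 0.37)]
hole_c side [([216.5, 170.8], 0.97), ([210.7, 170.1], 0.89), ([228.9, 170.2], 0.66)]
hole_c top [([248.6, 162.7], 0.37)]
1.5
```

View pics/a1.png

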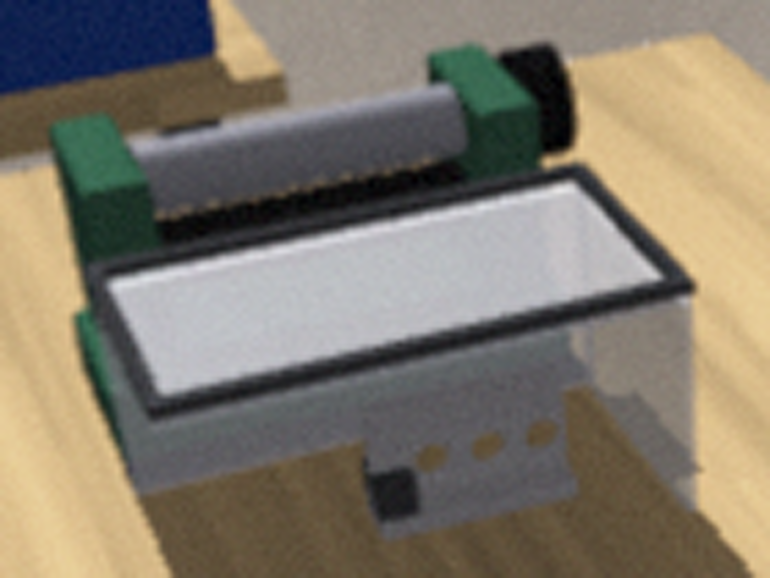

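View pics/a2.png

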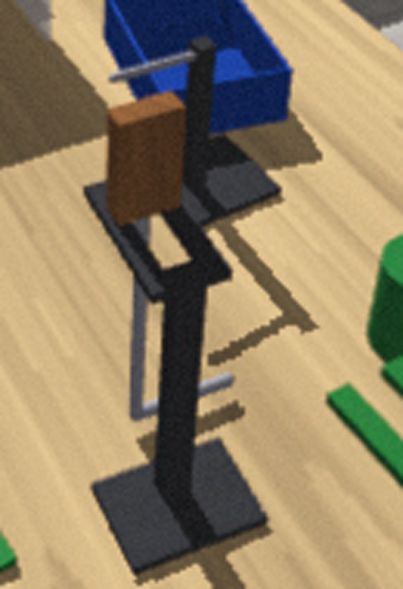

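View pics/a3.png

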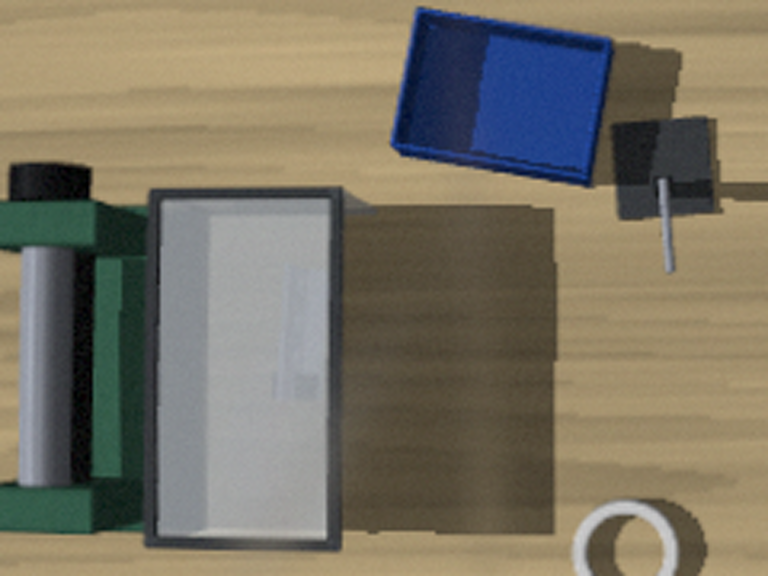

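View pics/a4.png

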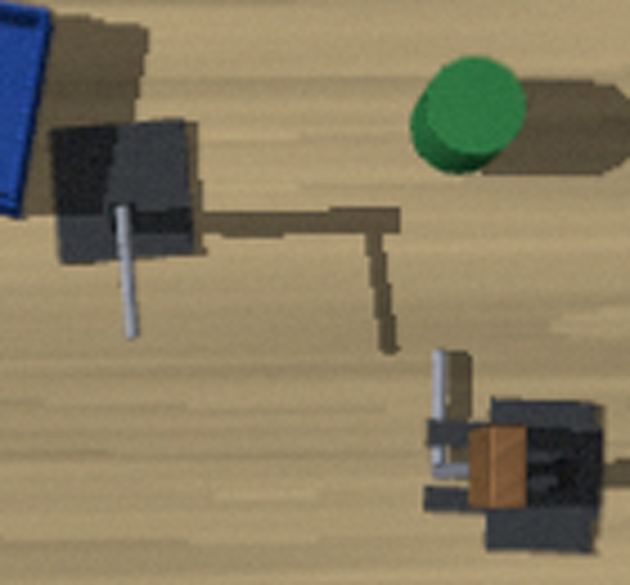

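```bash
cat > fit.py <<'E'
from h import *
from scipy.optimize import least_squares
def a1(x,y):return ("side",130+x/5.5,90+y/5.5)
def a2(x,y):return ("side",240+x/3.1,170+y/3.1)
def a3(x,y):return ("top",40+x/3.2,90+y/3.2)
def a4(x,y):return ("top",220+x/4.5,100+y/4.5)
def fit(name,obs,x0):
    def W(p,L):
        c,s=np.cos(p[2]),np.sin(p[2]);L=np.array(L,float);return np.array([p[0]+c*L[0]-s*L[1],p[1]+s*L[0]+c*L[1],L[2]])
    def res(p):return np.concatenate([proj(o[0],W(p,L))[0]-[o[1],o[2]] for o,L in obs])
    r=least_squares(res,x0,x_scale=[10,10,.1],loss="soft_l1");print(name,np.round(r.x,3),"res",np.round(res(r.x).reshape(-1,2),1).tolist());return r.x
E
python3 - <<'E'
from fit import *
for n in CI: print(n,-np.array(CI[n]["R"]).T@CI[n]["t"])
G=(150,0,154),(-150,0,154),(150,166,154),(-150,166,154)
t=[a3(341,189),a3(340,549),a3(147,190),a3(146,546)]
s=[a1(693,288),a1(153,415),a1(582,166),a1(90,268)]
g=fit("guard",list(zip(t,G))+list(zip(s,G)),[600,200,0])
b=fit("bracket",[(a1(430,458),(-22,0,36)),(a1(488,446),(12,0,36)),(a1(542,432),(46,0,36)),(a1(385,537),(-60,-20,0)),(a1(577,496),(60,-20,0))],[g[0]+20,g[1]+40,0])
c,sn=np.cos(g[2]),np.sin(g[2]);d=b[:2]-g[:2];print("in guard",c*d[0]+sn*d[1],-sn*d[0]+c*d[1],b[2]-g[2])
pt=[a4(50,130),a4(185,119),a4(197,250),a4(62,265),a4(132,337),]
P=[(65,45,8),(65,-45,8),(-25,-45,8),(-25,45,8),(-89,0,156)]
fit("peg",list(zip(pt,P))+[(a2(113,78),(-89,0,156)),(a2(203,46),(0,0,160)),(a2(280,187),(65,-45,8))],[750,0,0])
R=[(a4(427,420),(26,32,215)),(a4(424,512),(-26,32,215)),(a4(603,403),(50,-105,8)),(a4(597,553),(-50,-105,8)),(a4(486,548),(-50,-35,8)),(a2(93,488),(-50,-35,8)),(a2(138,568),(-50,-105,8)),(a2(268,522),(50,-105,8)),(a2(85,188),(-26,32,215))]
fit("stand",R,[600,-200,0])
fit("rod",[(a4(437,470),(0,0,15)),(a4(439,350),(80,0,15)),(a2(137,415),(0,0,15)),(a2(233,379),(80,0,15)),(a4(509,467),(0,0,295)),(a2(147,109),(0,0,295))],[600,-200,0])
for l,a,bb in(("bin",(200,121),60),):pass
E
```

```text
side [ 252.55088599 -742.60100897  724.96833678]
top [ 519.19481387  -77.95827446 1437.58513209]
guard [ 5.33710e+02  2.03456e+02 -1.20000e-02] res [[0.5, -0.7], [0.2, -0.4], [1.2, -0.4], [0.5, -0.4], [-0.7, -1.7], [-0.7, -1.5], [-1.0, -1.2], [-1.6, -0.6]]
bracket [ 5.68594e+02  2.69587e+02 -8.10000e-02] res [[0.3, -0.2], [-0.1, -0.2], [0.0, 0.2], [-0.3, 0.4], [0.2, -0.1]]
in guard 34.09882290986526 66.53958670185963 -0.0688366502477698
peg [ 6.9606e+02 -6.6933e+01  7.0000e-02] res [[-0.1, -0.6], [0.2, -0.7], [0.2, 0.3], [-0.3, -0.5], [1.0, 0.4], [-1.7, 0.4], [-0.6, -1.3], [0.5, -0.2]]
stand [ 5.28622e+02 -2.69597e+02 -5.80000e-02] res [[1.6, -0.5], [1.5, -0.2], [-0.5, -0.6], [-0.3, -0.1], [0.9, 0.1], [-0.9, -1.6], [-1.3, 1.3], [0.9, -1.1], [-0.5, -0.4]]
rod [ 5.28452e+02 -2.69606e+02 -3.10000e-02] res [[1.0, 0.0], [0.8, -0.6], [-0.8, -0.3], [-0.3, -0.5], [0.8, -0.3], [-0.3, -0.9]]
```

```bash
cat > mv.py <<'E'
from h import *
from scipy.spatial.transform import Rotation as Rn
def cur():
    s=ctrl.read_state();return np.array(s["eef_pos"]),Rn.from_euler("xyz",s["tool_rot"]),s
def frame(x,z):
    x=np.array(x,float);x/=np.linalg.norm(x);z=np.array(z,float);z-=x*(x@z);z/=np.linalg.norm(z)
    return Rn.from_matrix(np.c_[x,np.cross(z,x),z])
def go(p,R=None,start=None):
    """print totals: shift in tool units (in start orientation), rotvec units, and row-by-row"""
    p0,R0,s=cur()
    if start is not None:p0,R0=start
    if R is None:R=R0
    p=np.array(p,float);rv=(R0.inv()*R).as_rotvec(degrees=True)
    L=np.linalg.norm(p-p0);A=np.linalg.norm(rv)
    n=max(1,int(np.ceil(max(L/62,A/6/1.0))))
    print(f"t={s['clock']:.2f} pos {np.round(p0,1)} L={L:.1f} A={A:.1f}deg rows>={n} total shift(tool,start) {np.round(R0.inv().apply(p-p0)/750,4)} rot units {np.round(rv/6,3)}")
    return n
def rows(p,R=None,n=None,start=None):
    p0,R0,s=cur()
    if start is not None:p0,R0=start
    if R is None:R=R0
    k=go(p,R,start);n=n or k
    rv=(R0.inv()*R).as_rotvec()
    dR=Rn.from_rotvec(rv/n);q=R0;step=(np.array(p)-p0)/n
    for i in range(n):
        d=q.inv().apply(step)/750;print(np.round(d,4).tolist(),np.round(np.degrees(rv)/n/6,3).tolist());q=q*dR
E
python3 - <<'E'
from mv import *
p,R,s=cur();print(np.round(R.as_matrix(),3))
yr=-0.035
yv=[-np.sin(yr),np.cos(yr),0]
for sg in(1,-1):
    T=frame([0,0,-1],np.array(yv)*sg)
    print(sg);go([528.5,-269.6,340],T)
E
```

```text
[[ 0.     0.955  0.295]
 [ 0.     0.295 -0.955]
 [-1.     0.    -0.   ]]
1
t=1.50 pos [ 192.  -621.   231.3] L=498.5 A=160.8deg rows>=27 total shift(tool,start) [-0.1449  0.5671 -0.3152] rot units [-26.803   0.     -0.   ]
-1
t=1.50 pos [ 192.  -621.   231.3] L=498.5 A=19.2deg rows>=9 total shift(tool,start) [-0.1449  0.5671 -0.3152] rot units [ 3.197 -0.    -0.   ]
```

>>> servo_tool(rows=[{"dx": -0.0365,"wx": 0.8},{"dx": -0.0365,"wx": 0.8},{"dx": -0.0365,"wx": 0.8},{"dx": -0.0365,"wx": 0.8}])

```text
schema error: expected keys dx, dy, dz, wx, wy, wz, fingers
```

```bash
python3 - <<'E'
from mv import *
yr=-0.035
T=frame([0,0,-1],[np.sin(yr),-np.cos(yr),0])
go([528.5,-269.6,335],T);print(cur()[2]["qpos"])
E
```

```text
t=1.50 pos [ 192.  -621.   231.3] L=497.5 A=19.2deg rows>=9 total shift(tool,start) [-0.1382  0.5671 -0.3152] rot units [ 3.197 -0.    -0.   ]
[ 1.2052145   0.62840818  0.03850506  1.51739565 -0.02699302  0.99633091
 -0.01998776]
```

>>> servo_tool(rows=[{"dx": -0.035,"dy": 0,"dz": 0,"wx": 0.8,"wy": 0,"wz": 0,"fingers": 0},{"dx": -0.035,"dy": 0,"dz": 0,"wx": 0.8,"wy": 0,"wz": 0,"fingers": 0},{"dx": -0.035,"dy": 0,"dz": 0,"wx": 0.8,"wy": 0,"wz": 0,"fingers": 0},{"dx": -0.035,"dy": 0,"dz": 0,"wx": 0.8,"wy": 0,"wz": 0,"fingers": 0}])

```text
clock: 2.0
eef_pos: [192.0, -620.9, 337.2]
tool_rot: [1.914, 1.571, 0.305]
force: [0.2, 0.6, -0.6]
width: 84.9
```

```bash
python3 - <<'E'
from mv import *
yr=-0.035
T=frame([0,0,-1],[np.sin(yr),-np.cos(yr),0])
go([528.5,-269.6,335],T);print(cur()[2]["qpos"])
E
```

```text
t=2.00 pos [ 192.  -620.9  337.2] L=486.5 A=0.2deg rows>=8 total shift(tool,start) [ 0.003   0.4306 -0.4851] rot units [-0.029 -0.    -0.001]
[ 1.14756141  0.54665319  0.1396064   1.37070313 -0.07694525  1.22950398
 -0.31599522]
```

>>> servo_tool(rows=[{"dx": 0,"dy": 0.043,"dz": -0.0485,"wx": 0,"wy": 0,"wz": 0,"fingers": 0},{"dx": 0,"dy": 0.043,"dz": -0.0485,"wx": 0,"wy": 0,"wz": 0,"fingers": 0},{"dx": 0,"dy": 0.043,"dz": -0.0485,"wx": 0,"wy": 0,"wz": 0,"fingers": 0},{"dx": 0,"dy": 0.043,"dz": -0.0485,"wx": 0,"wy": 0,"wz": 0,"fingers": 0},{"dx": 0,"dy": 0.043,"dz": -0.0485,"wx": 0,"wy": 0,"wz": 0,"fingers": 0}])

```text
clock: 2.62
eef_pos: [360.6, -443.7, 336.5]
tool_rot: [0.948, 1.57, -0.658]
force: [1.1, 0.6, 0.4]
width: 85.2
```

>>> servo_tool(rows=[{"dx": 0,"dy": 0.043,"dz": -0.0485,"wx": 0,"wy": 0,"wz": 0,"fingers": 0},{"dx": 0,"dy": 0.043,"dz": -0.0485,"wx": 0,"wy": 0,"wz": 0,"fingers": 0},{"dx": 0,"dy": 0.043,"dz": -0.0485,"wx": 0,"wy": 0,"wz": 0,"fingers": 0},{"dx": 0,"dy": 0.043,"dz": -0.0485,"wx": 0,"wy": 0,"wz": 0,"fingers": 0},{"dx": 0,"dy": 0.043,"dz": -0.0485,"wx": 0,"wy": 0,"wz": 0,"fingers": 0}])

```text
clock: 3.25
eef_pos: [528.1, -267.7, 336.5]
tool_rot: [1.106, 1.57, -0.501]
force: [0.2, 0.4, 0.0]
width: 85.2
```

```bash
python3 - <<'E'
from mv import *
yr=-0.035
T=frame([0,0,-1],[np.sin(yr),-np.cos(yr),0])
go([528.5,-269.6,241],T);print(cur()[2]["qpos"])
T=ctrl.get_image("top");S=ctrl.get_image("side")
crop("pics/b1.png",T,260,130,140,120,3); crop("pics/b2.png",S,220,130,150,190,3)
E
```

```text
t=3.25 pos [ 528.1 -267.7  336.5] L=95.5 A=0.0deg rows>=2 total shift(tool,start) [0.1273 0.0005 0.0025] rot units [-0.004  0.002 -0.004]
[ 0.38643699  0.4471555   0.05462283  1.54004519 -0.02578077  1.15464187
 -1.16007657]
```

View pics/b1.png

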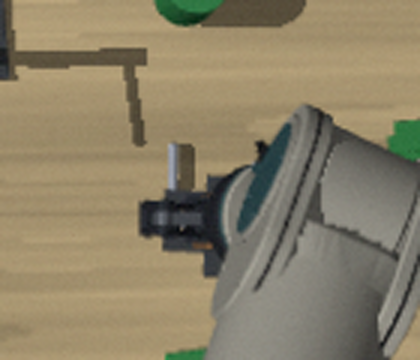

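View pics/b2.png

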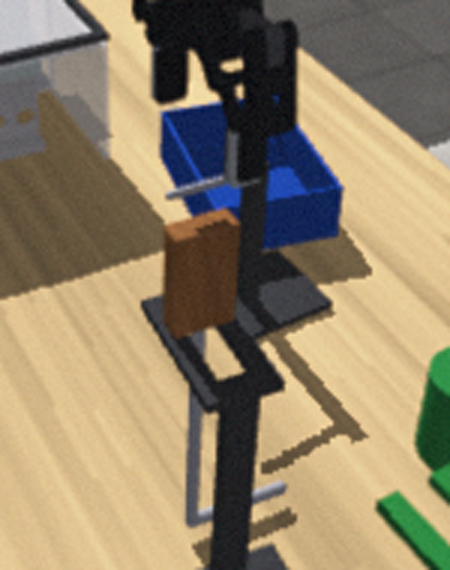

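The pictures show the gripper standing above the wooden handle (side px ~(287,205)), on the dark stand; the green look-alikes are left and right of it. Descending.

>>> servo_tool(rows=[{"dx": 0.03,"dy": 0.0005,"dz": 0.0025,"wx": 0,"wy": 0,"wz": 0,"fingers": 0},{"dx": 0.04,"dy": 0,"dz": 0,"wx": 0,"wy": 0,"wz": 0,"fingers": 0},{"dx": 0.04,"dy": 0,"dz": 0,"wx": 0,"wy": 0,"wz": 0,"fingers": 0},{"dx": 0.017,"dy": 0,"dz": 0,"wx": 0,"wy": 0,"wz": 0,"fingers": 0}])

```text
clock: 3.85
eef_pos: [526.4, -270.7, 239.5]
tool_rot: [-1.923, 1.568, 2.754]
force: [-0.1, -0.2, -0.0]
width: 85.2
```

>>> servo_tool(rows=[{"dx": 0,"dy": 0,"dz": 0,"wx": 0,"wy": 0,"wz": 0,"fingers": 1},{"dx": 0,"dy": 0,"dz": 0,"wx": 0,"wy": 0,"wz": 0,"fingers": 1},{"dx": 0,"dy": 0,"dz": 0,"wx": 0,"wy": 0,"wz": 0,"fingers": 1},{"dx": 0,"dy": 0,"dz": 0,"wx": 0,"wy": 0,"wz": 0,"fingers": 1},{"dx": 0,"dy": 0,"dz": 0,"wx": 0,"wy": 0,"wz": 0,"fingers": 1}])

```text
clock: 4.47
eef_pos: [528.0, -270.8, 242.1]
tool_rot: [1.369, 1.569, -0.237]
force: [-0.5, 1.2, 5.4]
width: 19.2
```

```bash
python3 - <<'E'
from mv import *
print(cur()[2])
T=ctrl.get_image("top");S=ctrl.get_image("side")
crop("pics/c1.png",T,260,130,140,120,3); crop("pics/c2.png",S,220,130,150,190,3)
E
```

```text
{'clock': 4.475, 'qpos': array([ 0.39613162,  0.53316599,  0.0476928 ,  1.67160961, -0.03050785,
        0.93592219, -1.15069834]), 'qd': array([-1.90797074e-03, -1.31373330e-03, -1.57900367e-04, -1.13319773e-03,
        3.91331752e-04,  2.28480273e-04, -9.12906412e-05]), 'tau': array([ 4.12719436e-01, -4.73599827e+01,  1.45889059e+00, -1.74858856e+01,
        1.98304974e-01, -3.47885946e-01,  3.18985221e-03]), 'eef_pos': array([ 527.97540509, -270.75291808,  242.0562395 ]), 'tool_rot': array([ 1.3693796 ,  1.56914876, -0.23658928]), 'force': array([-0.48454681,  1.19322654,  5.37235508]), 'torque': array([ 0.22262296,  0.11976275, -0.01420358]), 'width': 19.193691034665264}
```

View pics/c2.png

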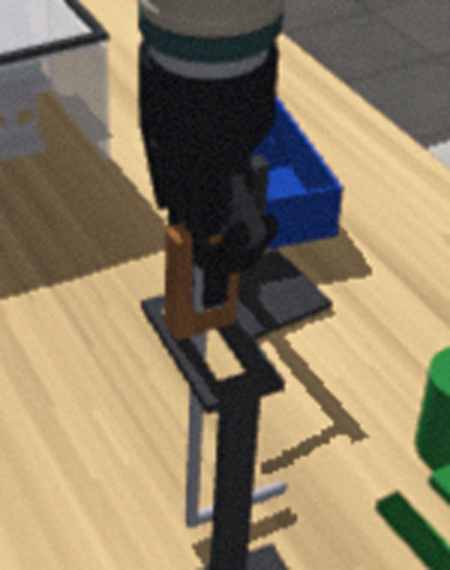

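>>> servo_tool(rows=[{"dx": -0.013,"dy": 0,"dz": 0,"wx": 0,"wy": 0,"wz": 0,"fingers": 1},{"dx": -0.013,"dy": 0,"dz": 0,"wx": 0,"wy": 0,"wz": 0,"fingers": 1},{"dx": 0,"dy": 0,"dz": 0,"wx": 0,"wy": 0,"wz": 0,"fingers": 1},{"dx": 0,"dy": 0.002,"dz": -0.03,"wx": 0,"wy": 0,"wz": 0,"fingers": 1},{"dx": 0,"dy": 0.002,"dz": -0.03,"wx": 0,"wy": 0,"wz": 0,"fingers": 1}])

```text
clock: 5.2
eef_pos: [531.7, -225.6, 260.3]
tool_rot: [-1.855, 1.57, 2.822]
force: [0.3, 0.4, -1.1]
width: 19.3
```

>>> servo_tool(rows=[{"dx": 0,"dy": 0.002,"dz": -0.04,"wx": 0,"wy": 0,"wz": 0,"fingers": 1},{"dx": 0,"dy": 0,"dz": -0.04,"wx": 0,"wy": 0,"wz": 0,"fingers": 1},{"dx": -0.04,"dy": 0,"dz": 0,"wx": 0,"wy": 0,"wz": 0,"fingers": 1},{"dx": 0,"dy": 0,"dz": 0,"wx": 0,"wy": 0,"wz": 0,"fingers": 1}])

```text
clock: 5.7
eef_pos: [537.0, -166.2, 292.2]
tool_rot: [1.28, 1.566, -0.326]
force: [0.4, -0.1, -2.3]
width: 19.4
```

```bash
python3 - <<'E'
from mv import *
p,R,s=cur();print(s["clock"],p,R.as_matrix().round(3),s["qpos"].round(2),s["force"])
T=ctrl.get_image("top");S=ctrl.get_image("side")
cv2.imwrite("pics/d.png",np.vstack([T[90:290,:,::-1],S[60:,:,::-1]]))
E
```

```text
5.7 [ 537.01837581 -166.23877831  292.24195772] [[ 0.004  0.999 -0.035]
 [-0.001 -0.035 -0.999]
 [-1.     0.004  0.001]] [ 0.22  0.43  0.04  1.69 -0.02  1.01 -1.33] [ 0.3864637  -0.13791326 -2.34018403]
```

View pics/d.png

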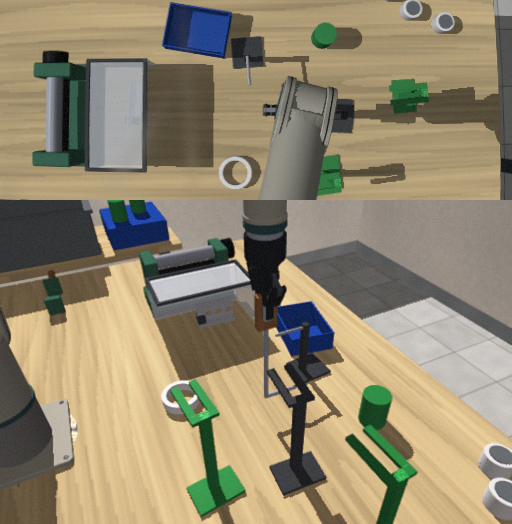

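```bash
python3 - <<'E'
from h import *
T=cv2.imread("pics/top0.png");k=8;x0,y0,w,h=85,145,66,75
im=T[y0:y0+h,x0:x0+w]
im=cv2.resize(im,None,fx=k,fy=k,interpolation=cv2.INTER_CUBIC)
l=im.astype(float);l=np.clip((l-120)*2.2,0,255).astype(np.uint8)
b=np.array([568.6,269.6,-.081])
def W(L):
    c,s=np.cos(b[2]),np.sin(b[2]);return [b[0]+c*L[0]-s*L[1],b[1]+s*L[0]+c*L[1],L[2]]
def poly(P,col):
    q=(proj("top",np.array([W(p) for p in P]))-[x0-.5,y0-.5])*k
    cv2.polylines(l,[q.astype(np.int32)],True,col,1)
o=l.copy()
poly([(-60,-20,12),(60,-20,12),(60,20,12),(-60,20,12)],(0,0,255))
poly([(-60,-18,36),(-36,-18,36),(-36,18,36),(-60,18,36)],(0,255,0))
poly([(-60,0,80),(60,0,80)],(255,0,0))
cv2.imwrite("pics/e.png",np.hstack([o,l])[:, :])
print(o.shape)
E
```

```text
(600, 528, 3)
```

View pics/e.png

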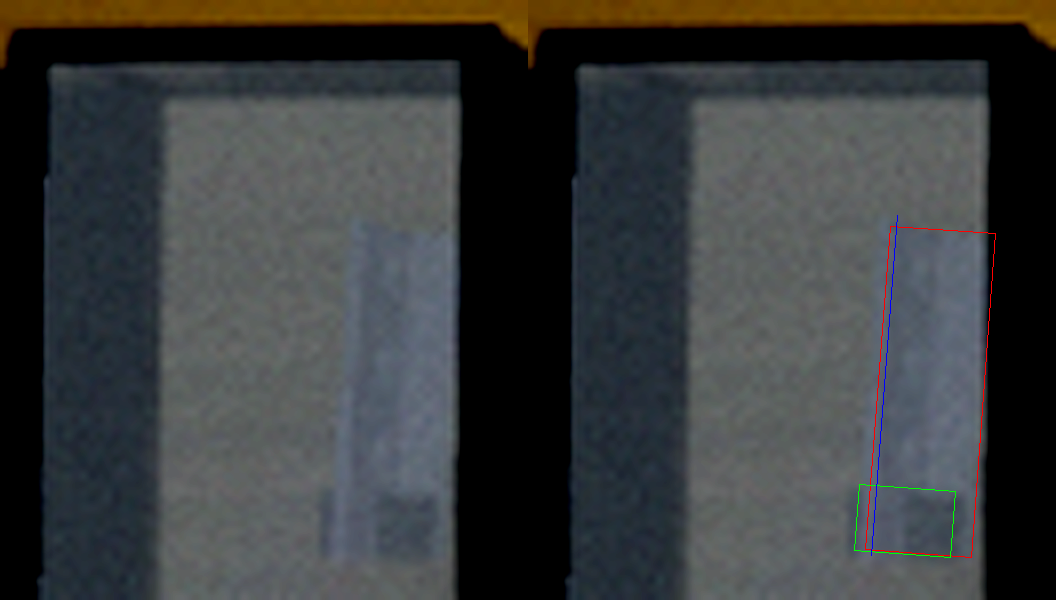

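```bash
cat > plan.py <<'E'
from mv import *
LB=227.
def rodR(el,a=-0.08):
    u=np.array([np.cos(a),np.sin(a),0]);n=np.array([-np.sin(a),np.cos(a),0]);z=np.array([0,0,1.])
    e=np.radians(el);tx=n*np.cos(e)-z*np.sin(e);tz=-(np.sin(e)*n+np.cos(e)*z)
    return Rn.from_matrix(np.c_[tx,u,tz])
def tcp(bend,R):return np.array(bend)-LB*R.as_matrix()[:,0]
def bk(x,y,z,c=(568.6,271),a=-0.08):
    return np.array([c[0]+np.cos(a)*x-np.sin(a)*y,c[1]+np.sin(a)*x+np.cos(a)*y,z])
E
python3 - <<'E'
from plan import *
print("tape",onz("top",(235,263),12),"bin",onz("top",(230,147),60),onz("top",(222,147),60))
R=rodR(40)
for x,y,z in((-158,-70,60),(-158,42,9),(-72,42,9),(-72,-100,9)):
    b=bk(x,y,z);print(b.round(1),tcp(b,R).round(1))
p,Rc,s=cur()
rows(p+[-110,30,0],R,9)
E
```

```text
tape [361.48690546 -24.15291094  12.        ] bin [695.28251897 -16.13078576  60.        ] [695.64189519   6.64042717  60.        ]
[405.5 213.9  60. ] [391.6  40.5 205.9]
[414.5 325.5   9. ] [400.6 152.2 154.9]
[500.2 318.6   9. ] [486.3 145.3 154.9]
[488.8 177.1   9. ] [474.9   3.7 154.9]
t=5.80 pos [ 535.3 -166.3  290.1] L=114.0 A=50.1deg rows>=9 total shift(tool,start) [ 1.00e-04 -1.48e-01 -3.47e-02] rot units [0.392 8.334 0.187]
[0.0, -0.0164, -0.0039] [0.044, 0.926, 0.021]
[0.0003, -0.0165, -0.0038] [0.044, 0.926, 0.021]
[0.0007, -0.0165, -0.0036] [0.044, 0.926, 0.021]
[0.001, -0.0165, -0.0035] [0.044, 0.926, 0.021]
[0.0013, -0.0165, -0.0033] [0.044, 0.926, 0.021]
[0.0015, -0.0165, -0.0031] [0.044, 0.926, 0.021]
[0.0018, -0.0166, -0.0029] [0.044, 0.926, 0.021]
[0.002, -0.0166, -0.0026] [0.044, 0.926, 0.021]
[0.0022, -0.0166, -0.0023] [0.044, 0.926, 0.021]
```

>>> servo_tool(rows=[{"dx": 0,"dy": -0.0165,"dz": -0.004,"wx": 0.044,"wy": 0.926,"wz": 0.021,"fingers": 1},{"dx": 0,"dy": -0.0165,"dz": -0.004,"wx": 0.044,"wy": 0.926,"wz": 0.021,"fingers": 1},{"dx": 0.001,"dy": -0.0165,"dz": -0.004,"wx": 0.044,"wy": 0.926,"wz": 0.021,"fingers": 1},{"dx": 0.001,"dy": -0.0165,"dz": -0.003,"wx": 0.044,"wy": 0.926,"wz": 0.021,"fingers": 1},{"dx": 0.001,"dy": -0.0165,"dz": -0.003,"wx": 0.044,"wy": 0.926,"wz": 0.021,"fingers": 1}])

```text
clock: 6.42
eef_pos: [473.4, -150.0, 289.5]
tool_rot: [3.133, 1.083, 1.502]
force: [-0.1, 0.2, -2.2]
width: 19.1
```

>>> servo_tool(rows=[{"dx": 0.001,"dy": -0.0165,"dz": -0.003,"wx": 0.044,"wy": 0.926,"wz": 0.021,"fingers": 1},{"dx": 0.002,"dy": -0.0165,"dz": -0.003,"wx": 0.044,"wy": 0.926,"wz": 0.021,"fingers": 1},{"dx": 0.002,"dy": -0.0165,"dz": -0.003,"wx": 0.044,"wy": 0.926,"wz": 0.021,"fingers": 1},{"dx": 0.002,"dy": -0.0165,"dz": -0.003,"wx": 0.044,"wy": 0.926,"wz": 0.021,"fingers": 1}])

```text
clock: 6.92
eef_pos: [424.9, -136.5, 290.4]
tool_rot: [-3.14, 0.696, 1.489]
force: [-0.5, 0.5, -2.2]
width: 19.3
```

```bash
python3 - <<'E'
from plan import *
p,R,s=cur();print(s["clock"],p,s["qpos"].round(2),s["force"].round(1),s["width"])
R=rodR(40)
rows(tcp(bk(-158,-70,60),R),R)
rows(tcp(bk(-158,42,9),R),R,start=(tcp(bk(-158,-70,60),R),R))
T=ctrl.get_image("top");S=ctrl.get_image("side")
cv2.imwrite("pics/f.png",np.vstack([T[90:290,:,::-1],S[60:,:,::-1]]))
E
```

```text
6.925 [ 424.92544786 -136.47087609  290.37585732] [ 0.85  0.6  -0.17  1.81 -0.61  1.36 -0.65] [-0.5  0.5 -2.2] 19.287429067400556
t=6.92 pos [ 424.9 -136.5  290.4] L=198.9 A=0.2deg rows>=4 total shift(tool,start) [ 0.25   -0.0635 -0.0619] rot units [-0.02  -0.025 -0.01 ]
[0.0625, -0.0159, -0.0155] [-0.005, -0.006, -0.002]
[0.0625, -0.0159, -0.0155] [-0.005, -0.006, -0.002]
[0.0625, -0.0158, -0.0156] [-0.005, -0.006, -0.002]
[0.0625, -0.0158, -0.0156] [-0.005, -0.006, -0.002]
t=6.92 pos [391.6  40.5 205.9] L=123.1 A=0.0deg rows>=2 total shift(tool,start) [ 0.1581  0.     -0.0439] rot units [0. 0. 0.]
[0.0791, 0.0, -0.0219] [0.0, 0.0, 0.0]
[0.0791, 0.0, -0.0219] [0.0, 0.0, 0.0]
```

View pics/f.png

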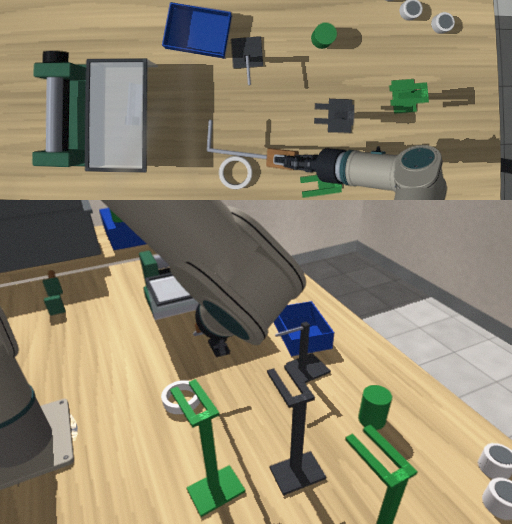

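The rod is held, tilted 40° with its foot (top px (209,240)→(210,212)) pointing along +x. Moving to the guard's front.

>>> servo_tool(rows=[{"dx": 0.0625,"dy": -0.016,"dz": -0.0155,"wx": 0,"wy": 0,"wz": 0,"fingers": 1},{"dx": 0.0625,"dy": -0.016,"dz": -0.0155,"wx": 0,"wy": 0,"wz": 0,"fingers": 1},{"dx": 0.0625,"dy": -0.016,"dz": -0.0155,"wx": 0,"wy": 0,"wz": 0,"fingers": 1},{"dx": 0.0625,"dy": -0.016,"dz": -0.0155,"wx": 0,"wy": 0,"wz": 0,"fingers": 1},{"dx": 0,"dy": 0,"dz": 0,"wx": 0,"wy": 0,"wz": 0,"fingers": 1}])

```text
clock: 7.65
eef_pos: [389.4, 44.7, 206.4]
tool_rot: [-3.138, 0.696, 1.5]
force: [0.3, -0.7, -1.8]
width: 19.5
```

```bash
python3 - <<'E'
from plan import *
p,R,s=cur();print(s["clock"],p,s["qpos"].round(2),s["force"].round(1),s["width"])
b=p+LB*R.as_matrix()[:,0];u=R.as_matrix()[:,1]
print("bend",b.round(1),proj("top",b),proj("top",b+80*u),proj("side",b),proj("side",b+80*u))
R=rodR(40)
rows(tcp(bk(-158,42,9),R),R)
T=ctrl.get_image("top");S=ctrl.get_image("side")
crop("pics/g1.png",T,90,150,200,120,3.5);crop("pics/g2.png",S,120,100,160,160,3.5)
E
```

```text
7.65 [389.37386537  44.65196693 206.43579598] [ 0.69  0.62 -0.31  2.23 -0.87  0.88 -0.47] [ 0.3 -0.7 -1.8] 19.502475452425
bend [401.8 218.3  60.8] [[148.91135976 251.36243381]] [[150.61857856 223.25544249]] [[167.48287098 187.08100681]] [[193.91826807 181.26602907]]
t=7.65 pos [389.4  44.7 206.4] L=119.7 A=0.4deg rows>=2 total shift(tool,start) [ 0.1546  0.0045 -0.0397] rot units [ 0.016 -0.016  0.064]
[0.0773, 0.0023, -0.0199] [0.008, -0.008, 0.032]
[0.0773, 0.002, -0.0199] [0.008, -0.008, 0.032]
```

View pics/g1.png

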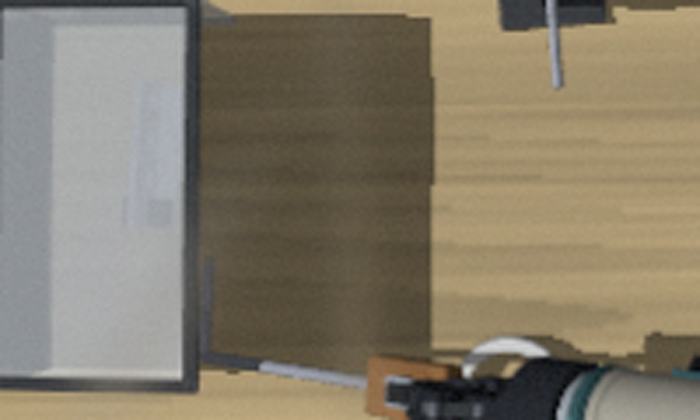

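View pics/g2.png

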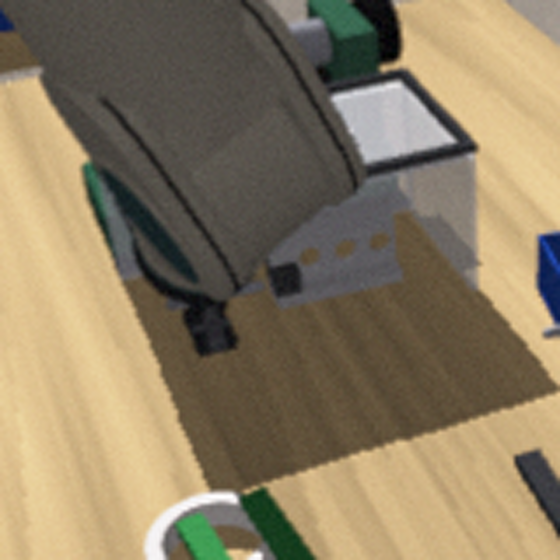

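>>> servo_tool(rows=[{"dx": 0.05,"dy": 0.002,"dz": -0.013,"wx": 0,"wy": 0,"wz": 0.02,"fingers": 1},{"dx": 0.05,"dy": 0.002,"dz": -0.013,"wx": 0,"wy": 0,"wz": 0.02,"fingers": 1},{"dx": 0.05,"dy": 0.002,"dz": -0.013,"wx": 0,"wy": 0,"wz": 0.02,"fingers": 1},{"dx": 0,"dy": 0,"dz": 0,"wx": 0,"wy": 0,"wz": 0,"fingers": 1}])

```text
clock: 8.25
eef_pos: [405.5, 147.6, 157.6]
tool_rot: [3.134, 0.693, 1.484]
force: [0.1, -0.4, -1.6]
width: 19.4
```

```bash
cat > chk.py <<'E'
from plan import *
import sys
def chk(tag):
    p,R,s=cur();print(s["clock"],p.round(1),s["qpos"].round(2),s["force"].round(1),s["width"])
    b=p+LB*R.as_matrix()[:,0];u=R.as_matrix()[:,1]
    c,sn=np.cos(-.08),np.sin(-.08);d=b[:2]-[568.6,271]
    print("bend",b.round(1),"u",u.round(3),"in bracket",(c*d[0]+sn*d[1]).round(1),(-sn*d[0]+c*d[1]).round(1))
    T=ctrl.get_image("top")
    k=8;x0,y0,w,h=85,145,90,75
    im=cv2.resize(T[y0:y0+h,x0:x0+w,::-1],None,fx=k,fy=k,interpolation=cv2.INTER_CUBIC)
    l=np.clip((im.astype(float)-50)*1.3,0,255).astype(np.uint8)
    q=(proj("top",[b,b+80*u])-[x0-.5,y0-.5])*k
    print("px",q.round(0).tolist())
    cv2.imwrite(f"pics/{tag}.png",l)
E
python3 -c "
from chk import *
chk('h1')"
```

```text
8.25 [405.5 147.6 157.6] [ 0.69  0.8  -0.68  2.32 -1.1   0.46 -0.42] [ 0.1 -0.4 -1.6] 19.354477358911492
bend [420.6 321.6  12.7] u [ 0.997 -0.082  0.006] in bracket -151.6 38.6
px [[268.0, 793.0], [283.0, 578.0]]
```

View pics/h1.png

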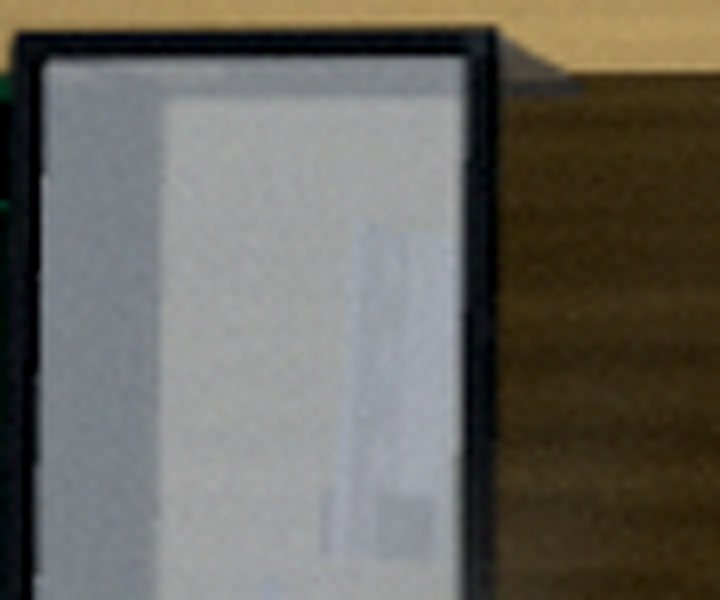

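>>> servo_tool(rows=[{"dx": 0,"dy": 0.027,"dz": 0,"wx": 0,"wy": 0,"wz": 0,"fingers": 1},{"dx": 0,"dy": 0.027,"dz": 0,"wx": 0,"wy": 0,"wz": 0,"fingers": 1},{"dx": 0,"dy": 0,"dz": 0,"wx": 0,"wy": 0,"wz": 0,"fingers": 1}])

```text
clock: 8.68
eef_pos: [448.2, 139.3, 156.6]
tool_rot: [3.131, 0.702, 1.475]
force: [0.0, -0.4, -1.6]
width: 19.4
```

```bash
python3 -c "
from chk import *
chk('h2')
rows(tcp(bk(-70,40,8),rodR(40)),rodR(40))"
```

```text
8.675 [448.2 139.3 156.6] [ 0.64  0.79 -0.61  2.22 -1.02  0.53 -0.53] [ 0.  -0.4 -1.6] 19.44229339660952
bend [464.7 311.8  10. ] u [ 0.996 -0.089  0.008] in bracket -106.8 32.4
px [[294.0, 673.0], [311.0, 458.0]]
t=8.72 pos [446.3 140.1 156.7] L=42.0 A=0.6deg rows>=1 total shift(tool,start) [ 0.0094  0.0551 -0.0027] rot units [ 0.001  0.026 -0.089]
[0.0094, 0.0551, -0.0027] [0.001, 0.026, -0.089]
```

View pics/h2.png

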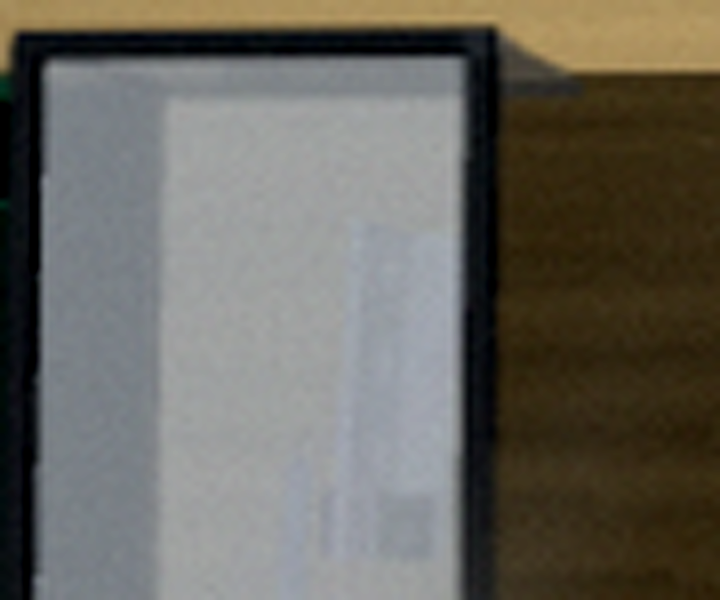

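>>> servo_tool(rows=[{"dx": 0.003,"dy": 0.024,"dz": -0.001,"wx": 0,"wy": 0.01,"wz": -0.04,"fingers": 1},{"dx": 0.003,"dy": 0.024,"dz": 0.001,"wx": 0,"wy": 0.01,"wz": -0.04,"fingers": 1},{"dx": 0,"dy": 0,"dz": 0,"wx": 0,"wy": 0,"wz": 0,"fingers": 1}])

```text
clock: 9.1
eef_pos: [481.9, 141.5, 154.0]
tool_rot: [3.142, 0.697, 1.492]
force: [-0.7, 0.1, -1.3]
width: 19.6
```

```bash
python3 -c "
from chk import *
chk('h3')
rows(tcp(bk(-70,38,8),rodR(40)),rodR(40))"
```

```text
9.1 [481.9 141.5 154. ] [ 0.58  0.81 -0.56  2.13 -0.96  0.59 -0.61] [-0.7  0.1 -1.3] 19.594179074627913
bend [495.7 315.    8.2] u [ 0.997 -0.079  0.   ] in bracket -76.2 38.0
px [[286.0, 590.0], [302.0, 375.0]]
t=9.15 pos [480.6 141.9 154. ] L=7.4 A=0.2deg rows>=1 total shift(tool,start) [-0.0001  0.0099  0.0003] rot units [ 0.001 -0.015  0.021]
[-0.0001, 0.0099, 0.0003] [0.001, -0.015, 0.021]
```

View pics/h3.png

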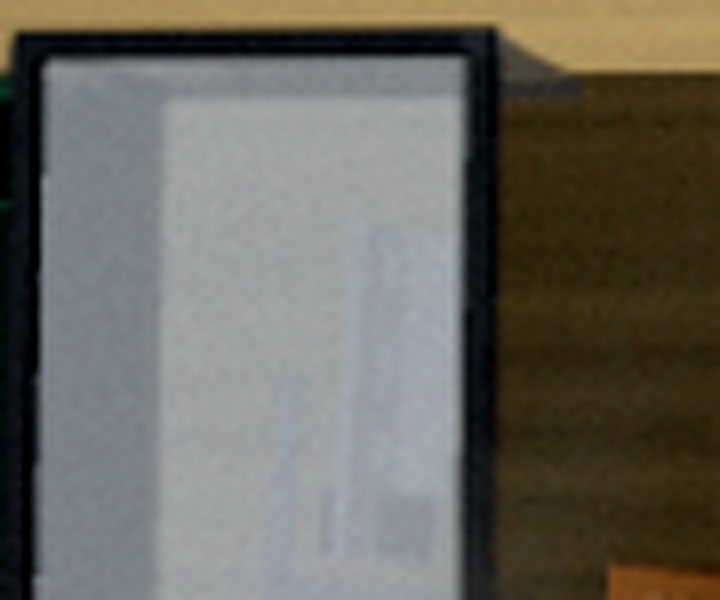

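>>> servo_tool(rows=[{"dx": -0.0153,"dy": 0,"dz": 0.0129,"wx": 0,"wy": 0,"wz": 0,"fingers": 1},{"dx": -0.0102,"dy": 0,"dz": 0.0086,"wx": 0,"wy": 0,"wz": 0,"fingers": 1},{"dx": -0.0102,"dy": 0,"dz": 0.0086,"wx": 0,"wy": 0,"wz": 0,"fingers": 1},{"dx": -0.0102,"dy": 0,"dz": 0.0086,"wx": 0,"wy": 0,"wz": 0,"fingers": 1}])

```text
clock: 9.65
eef_pos: [477.7, 96.8, 154.0]
tool_rot: [-3.14, 0.696, 1.493]
force: [-0.6, 1.4, -1.9]
width: 19.1
```

```bash
python3 -c "
from chk import *
chk('h4')"
```

```text
9.65 [477.7  96.8 154. ] [ 0.64  0.8  -0.51  2.1  -0.88  0.68 -0.61] [-0.6  1.4 -1.9] 19.05124973063226
bend [491.2 270.5   8.5] u [ 0.997 -0.078 -0.001] in bracket -77.1 -6.7
px [[404.0, 601.0], [419.0, 385.0]]
```

View pics/h4.png

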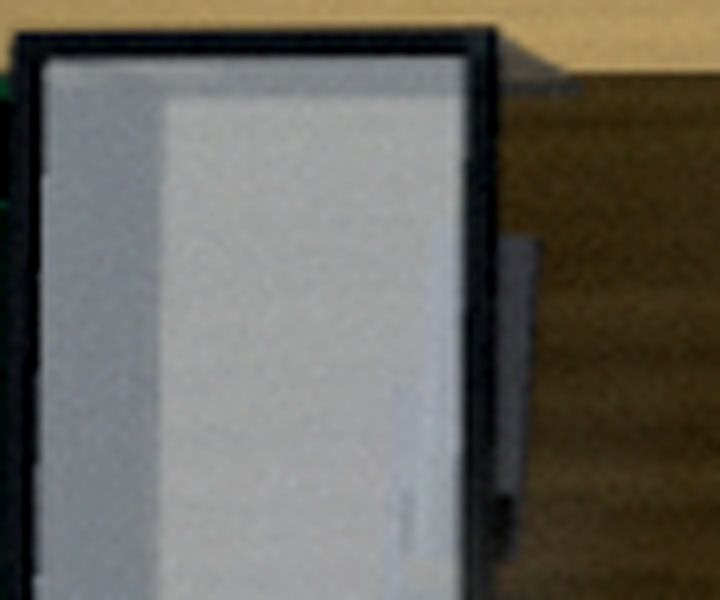

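The bracket follows the hook, not skewed (its front edge is at crop x≈535, out past the guard's edge). Continuing the pull.

>>> servo_tool(rows=[{"dx": -0.0163,"dy": 0,"dz": 0.0137,"wx": 0,"wy": 0,"wz": 0,"fingers": 1},{"dx": -0.0163,"dy": 0,"dz": 0.0137,"wx": 0,"wy": 0,"wz": 0,"fingers": 1},{"dx": -0.0163,"dy": 0,"dz": 0.0137,"wx": 0,"wy": 0,"wz": 0,"fingers": 1},{"dx": -0.0163,"dy": 0,"dz": 0.0137,"wx": 0,"wy": 0,"wz": 0,"fingers": 1},{"dx": -0.0163,"dy": 0,"dz": 0.0137,"wx": 0,"wy": 0,"wz": 0,"fingers": 1}])

```text
clock: 10.32
eef_pos: [471.6, 16.8, 153.8]
tool_rot: [-3.14, 0.696, 1.493]
force: [-0.5, 0.7, -0.4]
width: 19.4
```

>>> servo_tool(rows=[{"dx": -0.0163,"dy": 0,"dz": 0.0137,"wx": 0,"wy": 0,"wz": 0,"fingers": 1},{"dx": -0.0163,"dy": 0,"dz": 0.0137,"wx": 0,"wy": 0,"wz": 0,"fingers": 1},{"dx": -0.0163,"dy": 0,"dz": 0.0137,"wx": 0,"wy": 0,"wz": 0,"fingers": 1},{"dx": -0.0082,"dy": 0,"dz": 0.0069,"wx": 0,"wy": 0,"wz": 0,"fingers": 1},{"dx": 0,"dy": 0,"dz": 0,"wx": 0,"wy": 0,"wz": 0,"fingers": 1}])

```text
clock: 10.95
eef_pos: [467.6, -39.2, 152.9]
tool_rot: [-3.141, 0.698, 1.491]
force: [-0.1, -0.2, -1.8]
width: 19.2
```

```bash
python3 -c "
from chk import *
p,R,s=cur();print(s['clock'],p,s['qpos'].round(2),s['force']);b=p+LB*R.as_matrix()[:,0];print(b)
T=ctrl.get_image('top');S=ctrl.get_image('side')
crop('pics/i1.png',T,90,130,200,140,3.5);crop('pics/i2.png',S,120,100,200,160,3.5)"
```

```text
10.95 [467.60339093 -39.20311971 152.94983205] [ 0.79  0.81 -0.37  1.96 -0.67  0.92 -0.62] [-0.14319034 -0.15937285 -1.80168888]
[481.43274803 134.20413012   7.11542394]
```

View pics/i1.png

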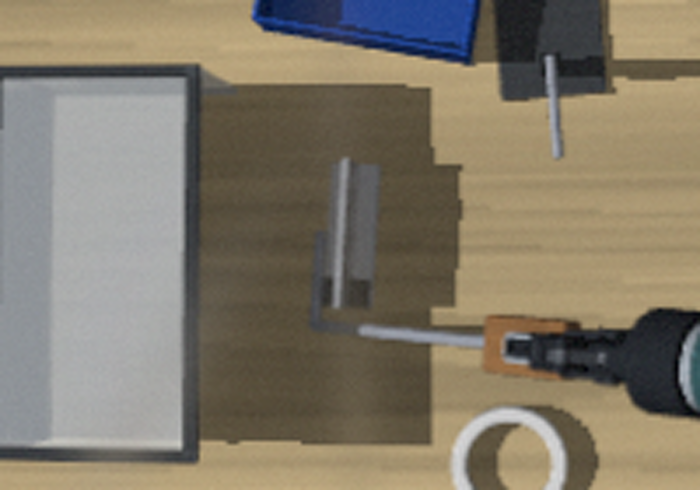

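View pics/i2.png

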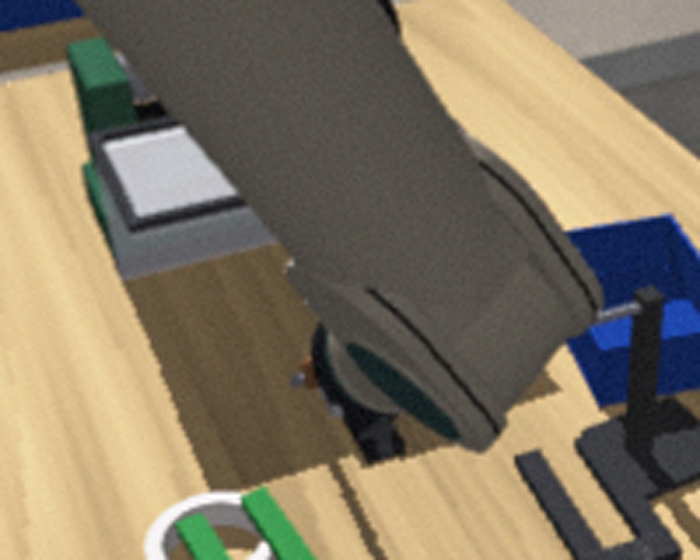

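>>> servo_tool(rows=[{"dx": 0.01,"dy": 0,"dz": -0.0084,"wx": 0,"wy": 0,"wz": 0,"fingers": 1},{"dx": 0.01,"dy": 0,"dz": -0.0084,"wx": 0,"wy": 0,"wz": 0,"fingers": 1},{"dx": -0.0215,"dy": 0,"dz": -0.0255,"wx": 0,"wy": 0,"wz": 0,"fingers": 1},{"dx": -0.043,"dy": 0,"dz": -0.051,"wx": 0,"wy": 0,"wz": 0,"fingers": 1},{"dx": -0.043,"dy": 0,"dz": -0.051,"wx": 0,"wy": 0,"wz": 0,"fingers": 1}])

```text
clock: 11.68
eef_pos: [468.4, -17.5, 280.0]
tool_rot: [-3.139, 0.695, 1.496]
force: [2.3, -0.3, -2.7]
width: 19.2
```

```bash
python3 -c "
from plan import *
p,R,s=cur();print(s['qpos'].round(2))
rows([480,-166,292],rodR(90,-0.035),10)"
```

```text
[ 0.77  0.59 -0.39  1.92 -0.68  1.12 -0.79]
t=11.68 pos [468.4 -17.5 280. ] L=149.5 A=50.2deg rows>=9 total shift(tool,start) [-0.1611  0.0306  0.1133] rot units [-0.38  -8.364 -0.155]
[-0.0161, 0.0031, 0.0113] [-0.038, -0.836, -0.015]
[-0.0151, 0.003, 0.0127] [-0.038, -0.836, -0.015]
[-0.0139, 0.0029, 0.014] [-0.038, -0.836, -0.015]
[-0.0126, 0.0028, 0.0152] [-0.038, -0.836, -0.015]
[-0.0113, 0.0027, 0.0162] [-0.038, -0.836, -0.015]
[-0.0098, 0.0027, 0.0172] [-0.038, -0.836, -0.015]
[-0.0083, 0.0026, 0.018] [-0.038, -0.836, -0.015]
[-0.0067, 0.0025, 0.0186] [-0.038, -0.836, -0.015]
[-0.005, 0.0024, 0.0191] [-0.038, -0.836, -0.015]
[-0.0033, 0.0023, 0.0195] [-0.038, -0.836, -0.015]
```

>>> servo_tool(rows=[{"dx": -0.016,"dy": 0.003,"dz": 0.0115,"wx": -0.038,"wy": -0.836,"wz": -0.015,"fingers": 1},{"dx": -0.015,"dy": 0.003,"dz": 0.0125,"wx": -0.038,"wy": -0.836,"wz": -0.015,"fingers": 1},{"dx": -0.014,"dy": 0.003,"dz": 0.014,"wx": -0.038,"wy": -0.836,"wz": -0.015,"fingers": 1},{"dx": -0.0125,"dy": 0.003,"dz": 0.015,"wx": -0.038,"wy": -0.836,"wz": -0.015,"fingers": 1},{"dx": -0.0115,"dy": 0.003,"dz": 0.016,"wx": -0.038,"wy": -0.836,"wz": -0.015,"fingers": 1}])

```text
clock: 12.3
eef_pos: [474.5, -91.8, 285.1]
tool_rot: [3.131, 1.135, 1.506]
force: [0.2, 0.3, -1.4]
width: 19.3
```

>>> servo_tool(rows=[{"dx": -0.01,"dy": 0.0025,"dz": 0.017,"wx": -0.038,"wy": -0.836,"wz": -0.015,"fingers": 1},{"dx": -0.008,"dy": 0.0025,"dz": 0.018,"wx": -0.038,"wy": -0.836,"wz": -0.015,"fingers": 1},{"dx": -0.0065,"dy": 0.0025,"dz": 0.0185,"wx": -0.038,"wy": -0.836,"wz": -0.015,"fingers": 1},{"dx": -0.005,"dy": 0.0025,"dz": 0.019,"wx": -0.038,"wy": -0.836,"wz": -0.015,"fingers": 1},{"dx": -0.0035,"dy": 0.0025,"dz": 0.0195,"wx": -0.038,"wy": -0.836,"wz": -0.015,"fingers": 1}])

```text
clock: 12.92
eef_pos: [480.1, -165.4, 290.9]
tool_rot: [0.25, 1.569, -1.356]
force: [-0.8, 0.7, -3.1]
width: 19.4
```

```bash
python3 -c "
from plan import *
p,R,s=cur();print(s['qpos'].round(2))
T=rodR(90,-0.035)
rows([533.5,-185,262],T)
rows([528.6,-270.5,262],T,4,start=(np.array([533.5,-185,262]),T))"
```

```text
[ 0.34  0.36 -0.09  1.83  0.04  0.96 -1.37]
t=12.93 pos [ 480.1 -165.4  290.9] L=63.8 A=0.1deg rows>=2 total shift(tool,start) [0.0386 0.072  0.0236] rot units [ 0.004  0.016 -0.004]
[0.0193, 0.036, 0.0118] [0.002, 0.008, -0.002]
[0.0193, 0.036, 0.0118] [0.002, 0.008, -0.002]
t=12.93 pos [ 533.5 -185.   262. ] L=85.6 A=0.0deg rows>=2 total shift(tool,start) [-0.     -0.0025  0.1142] rot units [0. 0. 0.]
[-0.0, -0.0006, 0.0285] [0.0, 0.0, 0.0]
[-0.0, -0.0006, 0.0285] [0.0, 0.0, 0.0]
[-0.0, -0.0006, 0.0285] [0.0, 0.0, 0.0]
[-0.0, -0.0006, 0.0285] [0.0, 0.0, 0.0]
```

>>> servo_tool(rows=[{"dx": 0,"dy": 0.036,"dz": 0.012,"wx": 0,"wy": 0,"wz": 0,"fingers": 1},{"dx": 0,"dy": 0.036,"dz": 0.012,"wx": 0,"wy": 0,"wz": 0,"fingers": 1},{"dx": 0.0385,"dy": 0,"dz": 0,"wx": 0,"wy": 0,"wz": 0,"fingers": 1},{"dx": 0,"dy": 0,"dz": 0,"wx": 0,"wy": 0,"wz": 0,"fingers": 1}])

```text
clock: 13.42
eef_pos: [531.8, -184.6, 260.0]
tool_rot: [-2.022, 1.565, 2.656]
force: [-0.6, 0.8, -2.0]
width: 19.2
```

```bash
python3 -c "
from plan import *
p,R,s=cur();print(s['qpos'].round(2))
T=rodR(90,-0.035)
go([528.6,-270.5,262],T)
b=p+LB*R.as_matrix()[:,0];u=R.as_matrix()[:,1]
print(b,proj('side',[b,b+80*u]).round(1).tolist(),proj('top',[b,b+80*u]).round(1).tolist())
T=ctrl.get_image('top');S=ctrl.get_image('side')
crop('pics/j1.png',T,260,150,140,120,3.5);crop('pics/j2.png',S,220,160,140,160,3.5)"
```

```text
[ 0.34  0.47 -0.09  1.72  0.05  0.95 -1.37]
t=13.43 pos [ 531.8 -184.6  260. ] L=85.9 A=0.3deg rows>=2 total shift(tool,start) [-0.003  -0.0003  0.1146] rot units [ 0.    -0.023  0.048]
[ 530.70138721 -184.05229902   32.97004045] [[267.1, 271.3], [297.2, 261.2]] [[289.4, 204.1], [289.8, 176.5]]
```

View pics/j1.png

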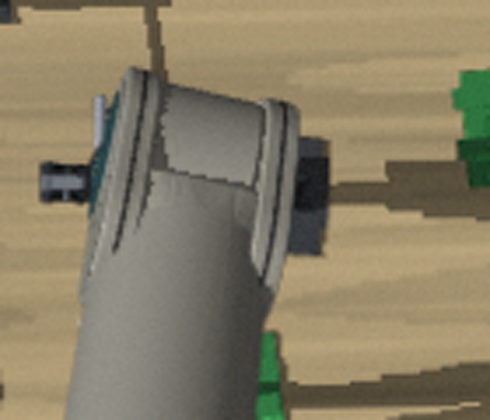

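View pics/j2.png

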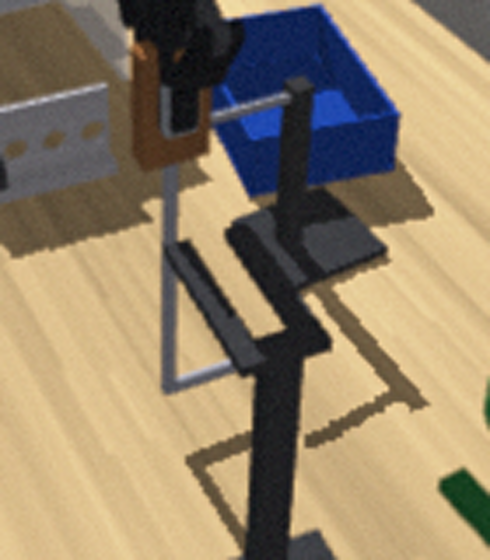

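>>> servo_tool(rows=[{"dx": -0.002,"dy": 0.001,"dz": 0.02,"wx": 0,"wy": 0,"wz": 0.03,"fingers": 1},{"dx": 0,"dy": 0.001,"dz": 0.025,"wx": 0,"wy": 0,"wz": 0,"fingers": 1},{"dx": 0,"dy": -0.001,"dz": 0.025,"wx": 0,"wy": 0,"wz": 0,"fingers": 1},{"dx": 0,"dy": -0.001,"dz": 0.025,"wx": 0,"wy": 0,"wz": 0,"fingers": 1},{"dx": 0,"dy": 0,"dz": 0.02,"wx": 0,"wy": 0,"wz": 0,"fingers": 1}])

```text
clock: 14.15
eef_pos: [530.3, -275.1, 263.8]
tool_rot: [1.382, 1.566, -0.227]
force: [0.1, -0.1, -1.6]
width: 19.1
```

```bash
python3 -c "
from plan import *
p,R,s=cur();print(s['force'])
T=rodR(90,-0.035)
go([528.6,-270.5,242],T)
b=p+LB*R.as_matrix()[:,0];u=R.as_matrix()[:,1]
print(b,proj('side',[b,b+80*u]).round(1).tolist(),proj('top',[b,b+80*u]).round(1).tolist())
T=ctrl.get_image('top');S=ctrl.get_image('side')
crop('pics/k2.png',S,220,160,140,160,3.5)"
```

```text
[ 0.1073636  -0.08221377 -1.60052596]
t=14.15 pos [ 530.3 -275.1  263.8] L=22.3 A=0.3deg rows>=1 total shift(tool,start) [ 0.029  -0.0027 -0.006 ] rot units [-0.033  0.008 -0.043]
[ 531.34814904 -275.31405615   36.77145695] [[286.1, 298.7], [318.2, 286.9]] [[321.0, 203.4], [321.5, 175.7]]
```

View pics/k2.png

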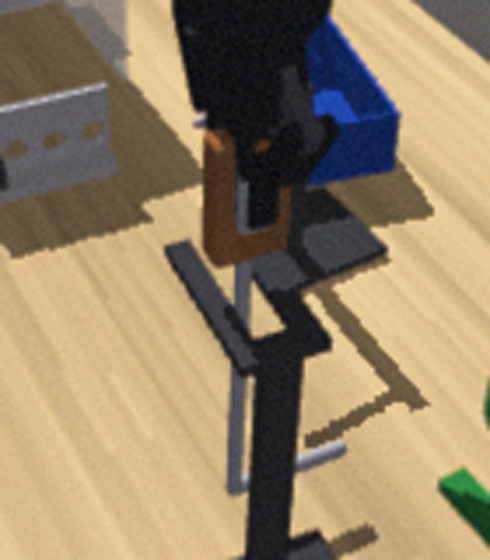

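>>> servo_tool(rows=[{"dx": 0.01,"dy": -0.0025,"dz": -0.005,"wx": 0,"wy": 0,"wz": -0.02,"fingers": 1},{"dx": 0.01,"dy": 0,"dz": 0,"wx": 0,"wy": 0,"wz": 0,"fingers": 1},{"dx": 0.006,"dy": 0,"dz": 0,"wx": 0,"wy": 0,"wz": 0,"fingers": 1},{"dx": 0.002,"dy": 0,"dz": 0,"wx": 0,"wy": 0,"wz": 0,"fingers": 1},{"dx": 0,"dy": 0,"dz": 0,"wx": 0,"wy": 0,"wz": 0,"fingers": 1}])

```text
clock: 14.88
eef_pos: [529.3, -269.2, 242.8]
tool_rot: [1.346, 1.568, -0.261]
force: [0.1, -0.3, -2.6]
width: 19.8
```

```bash
python3 -c "
from plan import *
p,R,s=cur();print(s['force'])
S=ctrl.get_image('side')
crop('pics/k3.png',S,220,160,140,160,3.5)"
```

```text
[ 0.07612029 -0.34036746 -2.59476766]
```

View pics/k3.png

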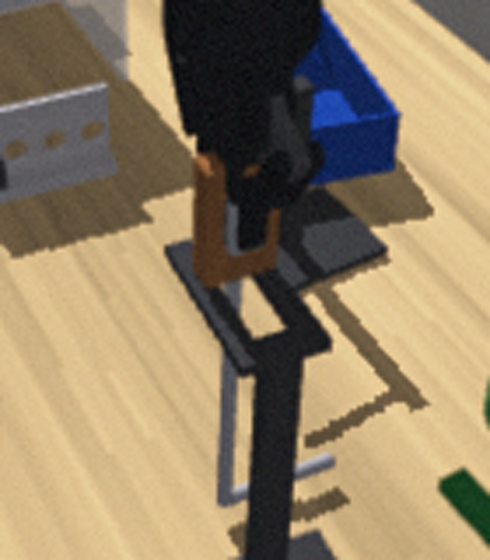

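Nearly seated; the handle straddles both prongs (crop (235,270)). A couple more mm until the force shows contact.

>>> servo_tool(rows=[{"dx": 0.002,"dy": 0,"dz": 0,"wx": 0,"wy": 0,"wz": 0,"fingers": 1},{"dx": 0.001,"dy": 0,"dz": 0,"wx": 0,"wy": 0,"wz": 0,"fingers": 1},{"dx": 0,"dy": 0,"dz": 0,"wx": 0,"wy": 0,"wz": 0,"fingers": 1}])

```text
clock: 15.3
eef_pos: [529.5, -269.5, 242.0]
tool_rot: [1.275, 1.567, -0.333]
force: [-1.8, 1.6, 5.3]
width: 19.5
```

>>> servo_tool(rows=[{"dx": 0,"dy": 0,"dz": 0,"wx": 0,"wy": 0,"wz": 0,"fingers": 0.3},{"dx": 0,"dy": 0,"dz": 0,"wx": 0,"wy": 0,"wz": 0,"fingers": 0.3},{"dx": 0,"dy": 0,"dz": 0,"wx": 0,"wy": 0,"wz": 0,"fingers": 0.3},{"dx": 0,"dy": 0,"dz": 0,"wx": 0,"wy": 0,"wz": 0,"fingers": 0.3}])

```text
clock: 15.8
eef_pos: [529.2, -269.3, 240.5]
tool_rot: [1.36, 1.568, -0.247]
force: [-0.1, -0.1, -0.1]
width: 59.7
```

```bash
python3 -c "
from plan import *
p,R,s=cur();print(s['force'],s['width'])
S=ctrl.get_image('side')
crop('pics/k4.png',S,220,160,140,160,3.5)"
```

```text
[-0.10087152 -0.12737427 -0.1213071 ] 59.72381132832206
```

View pics/k4.png

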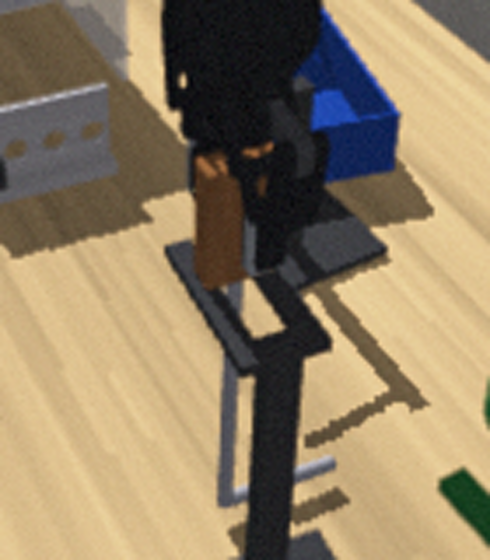

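Rod hangs freely. Lift off and measure the bracket.

>>> servo_tool(rows=[{"dx": -0.04,"dy": 0,"dz": 0,"wx": 0,"wy": 0,"wz": 0,"fingers": 0.3},{"dx": -0.06,"dy": 0,"dz": 0,"wx": 0,"wy": 0,"wz": 0,"fingers": 0.3},{"dx": -0.04,"dy": 0,"dz": 0,"wx": 0,"wy": 0,"wz": 0,"fingers": 0.3}])

```text
clock: 16.23
eef_pos: [529.4, -269.5, 347.7]
tool_rot: [1.275, 1.566, -0.333]
force: [-0.1, 0.3, -0.5]
width: 59.7
```

```bash
python3 -c "
from plan import *
p,R,s=cur();print(s['clock'],p)
T=ctrl.get_image('top');S=ctrl.get_image('side');np.save('T1.npy',T);np.save('S1.npy',S)
crop('pics/l1.png',T,150,140,130,100,6);crop('pics/l2.png',S,190,150,80,75,9);crop('pics/l3.png',S,220,160,140,160,3.5)
for n in('side','top'):
  print(n,[(np.round(d['point'],1).tolist(),round(d['conf'],2)) for l in('bracket','hole_a') for d in ctrl.mark_of(l,n)])
"
```

```text
16.225 [ 529.3855719  -269.45866387  347.65455935]
side [([236.0, 210.3], 0.76), ([289.1, 191.2], 0.61), ([223.2, 203.6], 0.92), ([248.5, 199.5], 0.8), ([232.7, 201.5], 0.7)]
top [([194.1, 195.3], 0.6), ([187.3, 193.2], 0.97), ([190.7, 179.9], 0.75)]
```

View pics/l1.png

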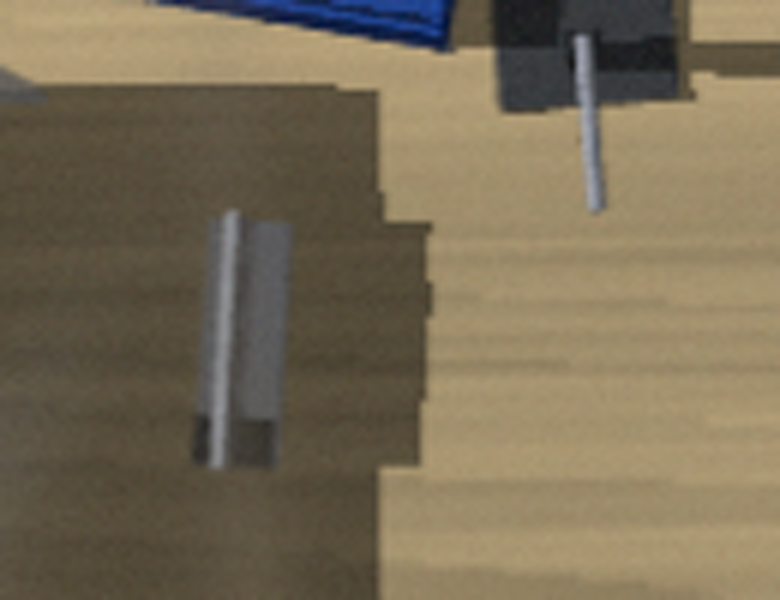

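View pics/l2.png

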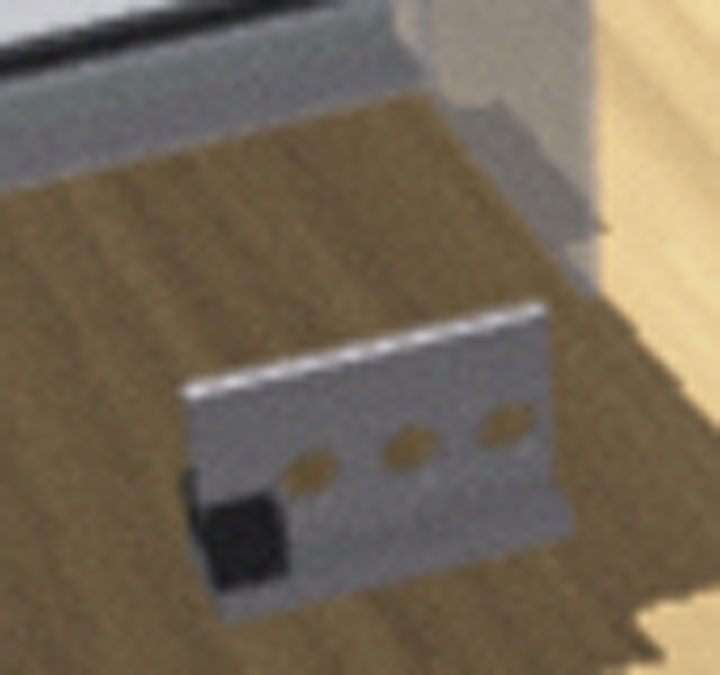

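View pics/l3.png

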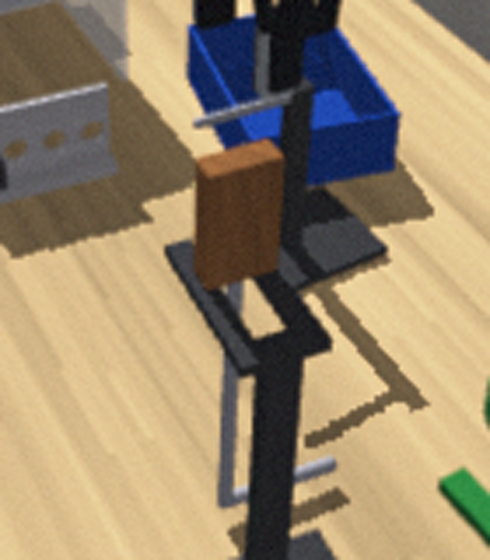

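```bash
python3 - <<'E'
from fit import *
l1=lambda x,y:("top",150+x/6,140+y/6)
l2=lambda x,y:("side",190+x/9,150+y/9)
l3=lambda x,y:("side",220+x/3.5,160+y/3.5)
obsT=[(l1(232,212),(60,0,80)),(l1(217,467),(-60,0,80)),(l1(292,223),(60,-20,12)),(l1(277,467),(-60,-20,12))]
obsS=[(l2(187,390),(-60,0,80)),(l2(545,305),(60,0,80)),(l2(312,473),(-22,0,36)),(l2(411,447),(12,0,36)),(l2(508,424),(46,0,36)),(l2(228,622),(-60,-20,0))]
for n,o in(("T",obsT),("S",obsS),("both",obsT+obsS)):b=fit("bracket"+n,o,[560,107,-.08])
# peg tip triangulation
t=l1(598,211);s=l3(197,124)
print("tip",tri(s[1:],t[1:]))
print("tip top@156",onz("top",t[1:],156),"side@156",onz("side",s[1:],156))
t2=l1(583,38);print("peg root top",onz("top",t2[1:],150.6))
t=l1(217,467);s=l2(187,390);print("web -60",tri(s[1:],t[1:]))
t=l1(232,212);s=l2(545,305);print("web +60",tri(s[1:],t[1:]))
E
```

```text
bracketT [ 5.55629e+02  1.03521e+02 -6.90000e-02] res [[0.1, -0.2], [0.0, 0.2], [-0.1, -0.1], [-0.0, 0.1]]
bracketS [ 5.58678e+02  1.02027e+02 -6.50000e-02] res [[-0.0, 0.0], [0.1, -0.1], [0.0, -0.1], [0.1, 0.0], [0.2, -0.1], [-0.3, 0.2]]
bracketboth [ 5.57552e+02  1.02751e+02 -7.10000e-02] res [[0.4, -0.9], [0.3, -0.5], [0.2, -0.7], [0.2, -0.5], [-0.5, -0.1], [-0.3, -0.1], [-0.5, -0.1], [-0.4, 0.0], [-0.3, -0.1], [-0.8, 0.1]]
tip (array([609.56176138, -72.32836806, 154.9557537 ]), np.float64(4.266292766435514))
tip top@156 [607.56103692 -71.41352643 156.        ] side@156 [610.90439796 -74.32573998 156.        ]
peg root top [684.79803325 -65.82422603 150.6       ]
web -60 (array([497.72221059, 107.32066122,  79.4203042 ]), np.float64(3.1173829746234136))
web +60 (array([616.63897628,  99.01849096,  79.43748959]), np.float64(3.7365810584992616))
```

```bash
python3 -c "
from plan import *
T=rodR(90,-0.07)
rows([535.3,104.3,340],T,7)"
```

```text
t=16.52 pos [ 528.2 -268.9  344.3] L=373.3 A=1.9deg rows>=7 total shift(tool,start) [ 0.0059 -0.0089 -0.4976] rot units [ 0.317 -0.003 -0.004]
[0.0008, -0.0013, -0.0711] [0.045, -0.0, -0.001]
[0.0008, -0.0016, -0.0711] [0.045, -0.0, -0.001]
[0.0008, -0.0019, -0.0711] [0.045, -0.0, -0.001]
[0.0008, -0.0023, -0.0711] [0.045, -0.0, -0.001]
[0.0008, -0.0026, -0.0711] [0.045, -0.0, -0.001]
[0.0008, -0.0029, -0.071] [0.045, -0.0, -0.001]
[0.0008, -0.0033, -0.071] [0.045, -0.0, -0.001]
```

>>> servo_tool(rows=[{"dx": 0,"dy": -0.002,"dz": -0.0622,"wx": 0.05,"wy": 0,"wz": 0,"fingers": 0.2},{"dx": 0,"dy": -0.002,"dz": -0.0622,"wx": 0.05,"wy": 0,"wz": 0,"fingers": 0.2},{"dx": 0,"dy": -0.002,"dz": -0.0622,"wx": 0.05,"wy": 0,"wz": 0,"fingers": 0.2},{"dx": 0,"dy": -0.002,"dz": -0.0622,"wx": 0.05,"wy": 0,"wz": 0,"fingers": 0.2}])

```text
clock: 17.02
eef_pos: [530.4, -81.0, 344.2]
tool_rot: [0.627, 1.57, -1.001]
force: [1.3, -0.2, 0.3]
width: 68.3
```

>>> servo_tool(rows=[{"dx": 0,"dy": -0.0025,"dz": -0.0622,"wx": 0.05,"wy": 0,"wz": 0,"fingers": 0.2},{"dx": 0,"dy": -0.0025,"dz": -0.0622,"wx": 0.05,"wy": 0,"wz": 0,"fingers": 0.2},{"dx": 0.04,"dy": -0.0025,"dz": -0.0622,"wx": 0.0,"wy": 0,"wz": 0,"fingers": 0.2},{"dx": 0.04,"dy": -0.0025,"dz": -0.0622,"wx": 0.0,"wy": 0,"wz": 0,"fingers": 0.2},{"dx": 0.06,"dy": 0,"dz": 0,"wx": 0,"wy": 0,"wz": 0,"fingers": 0.2}])

```text
clock: 17.65
eef_pos: [535.7, 109.6, 239.1]
tool_rot: [2.28, 1.566, 0.648]
force: [0.2, -1.8, 0.4]
width: 68.3
```

```bash
python3 -c "
from plan import *
T=rodR(90,-0.07)
rows([535.3,104.3,56],T);print(ctrl.read_state()['width'],ctrl.read_state()['qpos'])"
```

```text
t=17.65 pos [535.7 109.6 239.1] L=183.2 A=0.6deg rows>=3 total shift(tool,start) [ 0.2442 -0.0009  0.0077] rot units [ 0.088 -0.027 -0.031]
[0.0814, -0.0003, 0.0026] [0.029, -0.009, -0.01]
[0.0814, -0.0002, 0.0025] [0.029, -0.009, -0.01]
[0.0814, -0.0001, 0.0024] [0.029, -0.009, -0.01]
68.26123456396094 [-0.13418655  0.47244589 -0.17265347  1.79870103  0.10004536  0.87487816
 -1.98376152]
```

>>> servo_tool(rows=[{"dx": 0.06,"dy": -0.0005,"dz": 0.004,"wx": 0.04,"wy": -0.01,"wz": -0.02,"fingers": 0.2},{"dx": 0.07,"dy": 0,"dz": 0.003,"wx": 0.04,"wy": 0,"wz": 0,"fingers": 0.2},{"dx": 0.07,"dy": 0,"dz": 0,"wx": 0,"wy": 0,"wz": 0,"fingers": 0.2},{"dx": 0.033,"dy": 0,"dz": 0,"wx": 0,"wy": 0,"wz": 0,"fingers": 0.2},{"dx": 0.011,"dy": 0,"dz": 0,"wx": 0,"wy": 0,"wz": 0,"fingers": 0.2}])

```text
clock: 18.27
eef_pos: [533.4, 98.2, 54.9]
tool_rot: [-0.96, 1.566, -2.607]
force: [0.7, 0.2, -0.8]
width: 68.5
```

```bash
python3 -c "
from plan import *
T=rodR(90,-0.07)
go([535.3,104.3,56],T)
S=ctrl.get_image('side')
crop('pics/m2.png',S,190,120,100,110,5)"
```

```text
t=18.27 pos [533.4  98.2  54.9] L=6.5 A=0.5deg rows>=1 total shift(tool,start) [-0.0015  0.0019 -0.0083] rot units [-0.061  0.029  0.041]
```

View pics/m2.png

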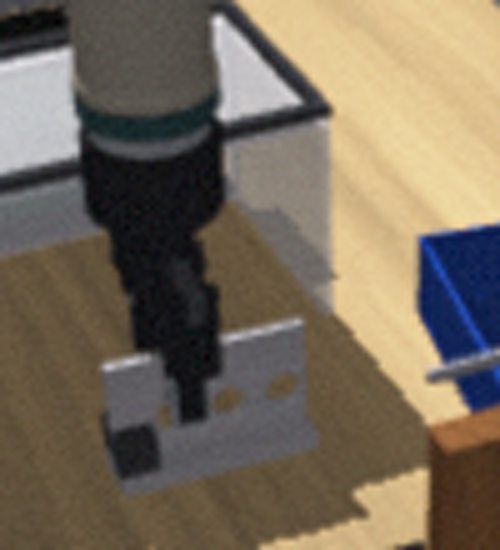

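>>> servo_tool(rows=[{"dx": 0,"dy": 0.001,"dz": -0.006,"wx": 0,"wy": 0.02,"wz": 0.03,"fingers": 0.2},{"dx": 0,"dy": 0,"dz": 0,"wx": 0,"wy": 0,"wz": 0,"fingers": 0.2}])

```text
clock: 18.58
eef_pos: [537.5, 103.9, 58.6]
tool_rot: [1.845, 1.564, 0.198]
force: [0.4, -0.0, -0.2]
width: 68.4
```

```bash
python3 -c "
from plan import *
T=rodR(90,-0.07)
go([535.3,104.3,56],T)"
```

```text
t=18.57 pos [537.5 103.9  58.6] L=3.4 A=0.5deg rows>=1 total shift(tool,start) [ 0.0034 -0.003  -0.0003] rot units [-0.057 -0.016 -0.058]
```

>>> servo_tool(rows=[{"dx": 0.001,"dy": -0.001,"dz": 0,"wx": 0,"wy": 0,"wz": 0,"fingers": 1},{"dx": 0,"dy": 0,"dz": 0,"wx": 0,"wy": 0,"wz": 0,"fingers": 1},{"dx": 0,"dy": 0,"dz": 0,"wx": 0,"wy": 0,"wz": 0,"fingers": 1},{"dx": 0,"dy": 0,"dz": 0,"wx": 0,"wy": 0,"wz": 0,"fingers": 1},{"dx": 0,"dy": 0,"dz": 0,"wx": 0,"wy": 0,"wz": 0,"fingers": 1}])

```text
clock: 19.2
eef_pos: [535.7, 103.1, 56.6]
tool_rot: [1.71, 1.567, 0.063]
force: [-0.2, 1.2, -0.9]
width: 3.6
```

>>> servo_tool(rows=[{"dx": 0,"dy": 0,"dz": 0,"wx": 0,"wy": 0,"wz": 0,"fingers": 1},{"dx": -0.02,"dy": 0,"dz": 0,"wx": 0,"wy": 0,"wz": 0,"fingers": 1},{"dx": -0.04,"dy": 0,"dz": 0,"wx": 0,"wy": 0,"wz": 0,"fingers": 1},{"dx": -0.06,"dy": 0,"dz": 0,"wx": 0,"wy": 0,"wz": 0,"fingers": 1},{"dx": 0,"dy": 0,"dz": 0,"wx": 0,"wy": 0,"wz": 0,"fingers": 1}])

```text
clock: 19.82
eef_pos: [538.1, 103.6, 150.4]
tool_rot: [1.82, 1.559, 0.173]
force: [0.3, -0.9, -2.6]
width: 4.1
```

```bash
python3 -c "
from plan import *
p,R,s=cur();print(p,s['width'],s['force'],R.as_matrix().round(3).tolist())
S=ctrl.get_image('side')
crop('pics/n2.png',S,190,90,100,130,4.5)"
```

```text
[538.06117442 103.6087242  150.43894323] 4.081064640228184 [ 0.2934431  -0.90413026 -2.648802  ] [[0.011, 0.997, -0.077], [0.002, -0.077, -0.997], [-1.0, 0.011, -0.003]]
```

View pics/n2.png

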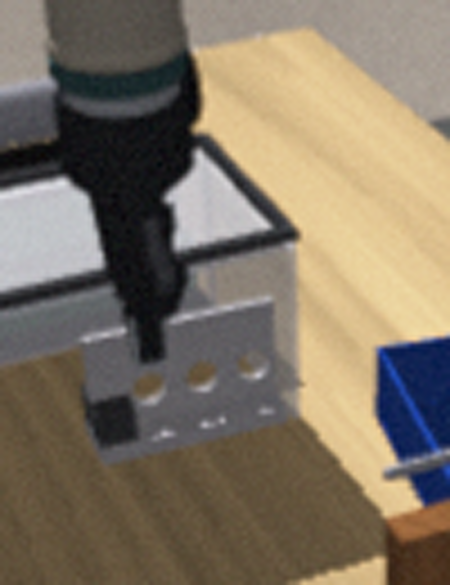

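```bash
python3 -c "
from plan import *
T=frame([0,0,-1],[np.cos(.07),np.sin(.07),0])
rows([562,-76,180],T,17)"
```

```text
t=19.88 pos [536.5 103.2 148.5] L=183.7 A=98.4deg rows>=17 total shift(tool,start) [-0.042   0.0525  0.2355] rot units [-16.402   0.05   -0.065]
[-0.0025, 0.0031, 0.0139] [-0.965, 0.003, -0.004]
[-0.0025, 0.0017, 0.0141] [-0.965, 0.003, -0.004]
[-0.0025, 0.0002, 0.0142] [-0.965, 0.003, -0.004]
[-0.0025, -0.0012, 0.0141] [-0.965, 0.003, -0.004]
[-0.0025, -0.0026, 0.0139] [-0.965, 0.003, -0.004]
[-0.0025, -0.004, 0.0136] [-0.965, 0.003, -0.004]
[-0.0025, -0.0054, 0.0131] [-0.965, 0.003, -0.004]
[-0.0025, -0.0067, 0.0125] [-0.965, 0.003, -0.004]
[-0.0025, -0.0079, 0.0118] [-0.965, 0.003, -0.004]
[-0.0025, -0.009, 0.0109] [-0.965, 0.003, -0.004]
[-0.0025, -0.0101, 0.01] [-0.965, 0.003, -0.004]
[-0.0025, -0.0111, 0.0089] [-0.965, 0.003, -0.004]
[-0.0025, -0.0119, 0.0077] [-0.965, 0.003, -0.004]
[-0.0025, -0.0126, 0.0065] [-0.965, 0.003, -0.004]
[-0.0025, -0.0132, 0.0052] [-0.965, 0.003, -0.004]
[-0.0025, -0.0137, 0.0038] [-0.965, 0.003, -0.004]
[-0.0025, -0.014, 0.0024] [-0.965, 0.003, -0.004]
```

>>> servo_tool(rows=[{"dx": -0.0025,"dy": 0.003,"dz": 0.014,"wx": -0.965,"wy": 0.003,"wz": -0.004,"fingers": 1},{"dx": -0.0025,"dy": 0.0017,"dz": 0.014,"wx": -0.965,"wy": 0.003,"wz": -0.004,"fingers": 1},{"dx": -0.0025,"dy": 0,"dz": 0.014,"wx": -0.965,"wy": 0.003,"wz": -0.004,"fingers": 1},{"dx": -0.0025,"dy": -0.001,"dz": 0.014,"wx": -0.965,"wy": 0.003,"wz": -0.004,"fingers": 1},{"dx": -0.0025,"dy": -0.0026,"dz": 0.014,"wx": -0.965,"wy": 0.003,"wz": -0.004,"fingers": 1}])

```text
clock: 20.5
eef_pos: [541.6, 49.9, 154.6]
tool_rot: [-2.491, 1.569, 2.653]
force: [-0.4, 0.4, -3.6]
width: 3.5
```

>>> servo_tool(rows=[{"dx": -0.0025,"dy": -0.004,"dz": 0.0136,"wx": -0.965,"wy": 0.003,"wz": -0.004,"fingers": 1},{"dx": -0.0025,"dy": -0.0054,"dz": 0.013,"wx": -0.965,"wy": 0.003,"wz": -0.004,"fingers": 1},{"dx": -0.0025,"dy": -0.0067,"dz": 0.0125,"wx": -0.965,"wy": 0.003,"wz": -0.004,"fingers": 1},{"dx": -0.0025,"dy": -0.0079,"dz": 0.0118,"wx": -0.965,"wy": 0.003,"wz": -0.004,"fingers": 1},{"dx": -0.0025,"dy": -0.009,"dz": 0.011,"wx": -0.965,"wy": 0.003,"wz": -0.004,"fingers": 1}])

```text
clock: 21.12
eef_pos: [549.1, -2.7, 163.9]
tool_rot: [-2.775, 1.566, 2.874]
force: [-0.5, 0.7, -3.0]
width: 3.6
```

>>> servo_tool(rows=[{"dx": -0.0025,"dy": -0.01,"dz": 0.01,"wx": -0.965,"wy": 0.003,"wz": -0.004,"fingers": 1},{"dx": -0.0025,"dy": -0.011,"dz": 0.009,"wx": -0.965,"wy": 0.003,"wz": -0.004,"fingers": 1},{"dx": -0.0025,"dy": -0.012,"dz": 0.0077,"wx": -0.965,"wy": 0.003,"wz": -0.004,"fingers": 1},{"dx": -0.0025,"dy": -0.0126,"dz": 0.0065,"wx": -0.965,"wy": 0.003,"wz": -0.004,"fingers": 1},{"dx": -0.0025,"dy": -0.0132,"dz": 0.005,"wx": -0.965,"wy": 0.003,"wz": -0.004,"fingers": 1}])

```text
clock: 21.75
eef_pos: [556.6, -55.3, 173.1]
tool_rot: [-3.039, 1.564, 3.116]
force: [0.8, -0.9, -3.0]
width: 3.6
```

>>> servo_tool(rows=[{"dx": -0.0025,"dy": -0.0137,"dz": 0.004,"wx": -0.965,"wy": 0.003,"wz": -0.004,"fingers": 1},{"dx": -0.0025,"dy": -0.014,"dz": 0.0024,"wx": -0.965,"wy": 0.003,"wz": -0.004,"fingers": 1},{"dx": 0,"dy": 0,"dz": 0,"wx": 0,"wy": 0,"wz": 0,"fingers": 1},{"dx": 0,"dy": 0,"dz": 0,"wx": 0,"wy": 0,"wz": 0,"fingers": 1}])

```text
clock: 22.25
eef_pos: [560.3, -75.3, 177.5]
tool_rot: [3.089, 1.565, -3.125]
force: [0.1, 0.3, -2.3]
width: 4.0
```

```bash
python3 -c "
from plan import *
p,R,s=cur();print(s['width'],s['force'],s['qpos'].round(2))
T=frame([0,0,-1],[np.cos(.07),np.sin(.07),0])
go([569.2,-75.7,177],T)
T=ctrl.get_image('top');S=ctrl.get_image('side')
crop('pics/o2.png',S,215,140,130,110,6);crop('pics/o1.png',T,200,110,130,100,6)"
```

```text
3.956319825363496 [ 0.14036708  0.27825104 -2.34520671] [ 0.51  0.66 -0.67  1.8   0.52  0.88 -0.34]
t=22.25 pos [560.3 -75.3 177.5] L=9.0 A=0.3deg rows>=1 total shift(tool,start) [ 0.0007 -0.0014  0.0118] rot units [-0.007 -0.054 -0.003]
```

View pics/o2.png

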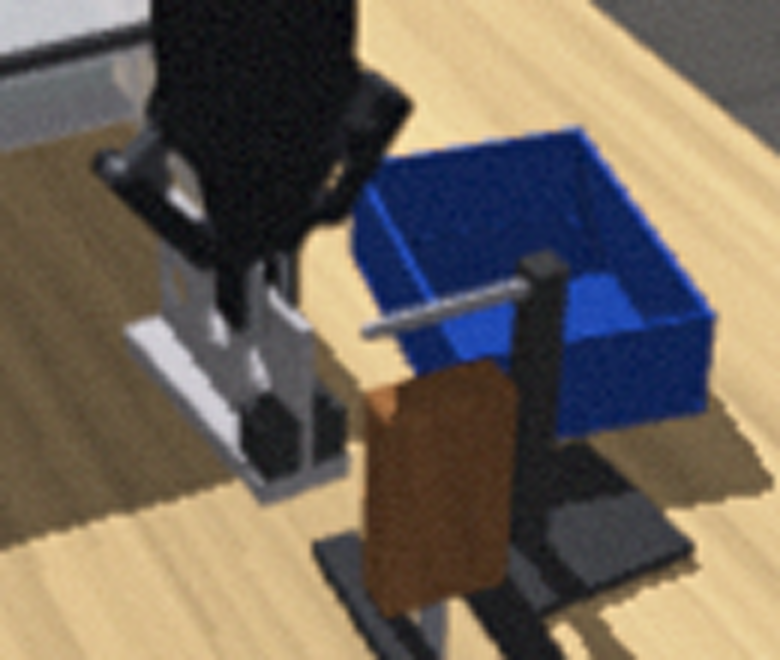

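View pics/o1.png

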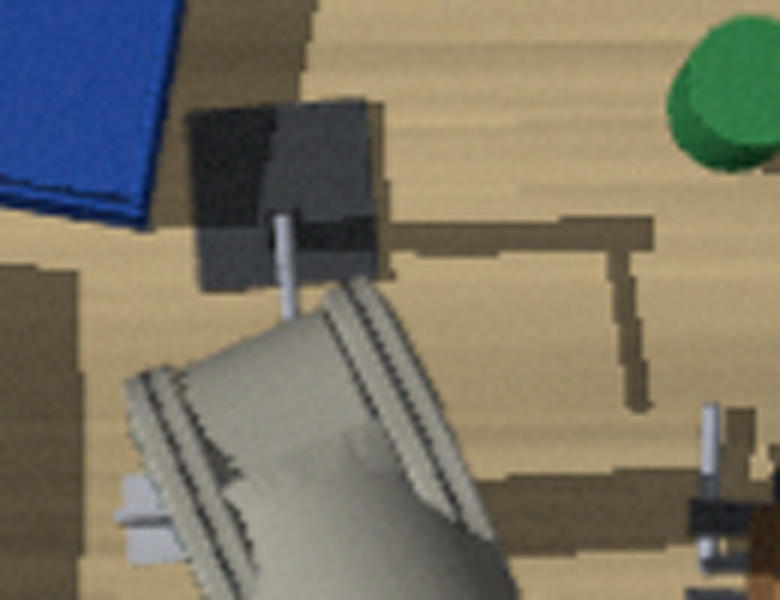

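```bash
cat > hand.py <<'E'
from plan import *
def inhand(L,p,R,tx=-21.,tz=56.6):
    # bracket local -> world: bracket x=tool y, y=-tool z, z=-tool x
    M=R.as_matrix();return p+(L[0]-tx)*M[:,1]-L[1]*M[:,2]-(L[2]-tz)*M[:,0]
E
python3 -c "
from hand import *
p,R,s=cur()
for L,o in(((-60,0,80),(313,332)),((-60,20,0),(265,502)),((-60,-20,0),(348,470)),((60,20,12),(128,327))):
  print('side',L,(proj('side',inhand(L,p,R))[0]-[215,140])*6,o)
for L,o in(((60,0,80),(120,518)),((60,-20,12),(125,475)),((60,20,12),(128,565))):
  print('top',L,(proj('top',inhand(L,p,R))[0]-[200,110])*6,o)
print('tip side',(proj('side',[609.2,-72.9,156])[0]-[215,140])*6,'obs 367,331')
print('hole',inhand((-22,0,36),p,R))
"
```

```text
side (-60, 0, 80) [306.53938099 326.53041329] (313, 332)
side (-60, 20, 0) [262.4639286  504.77511528] (265, 502)
side (-60, -20, 0) [349.27519716 471.79291902] (348, 470)
side (60, 20, 12) [123.66826565 323.86828612] (128, 327)
top (60, 0, 80) [116.68796778 510.24920646] (120, 518)
top (60, -20, 12) [123.46656284 470.61864402] (125, 475)
top (60, 20, 12) [130.80166232 559.94764978] (128, 565)
tip side [362.38426307 331.81840725] obs 367,331
hole [560.59880888 -76.07837558 157.38397937]
```

>>> servo_tool(rows=[{"dx": 0,"dy": 0,"dz": 0.02,"wx": 0,"wy": -0.04,"wz": 0,"fingers": 1},{"dx": 0,"dy": 0,"dz": 0.02,"wx": 0,"wy": 0,"wz": 0,"fingers": 1},{"dx": 0,"dy": 0,"dz": 0.018,"wx": 0,"wy": 0,"wz": 0,"fingers": 1},{"dx": 0,"dy": 0,"dz": 0,"wx": 0,"wy": 0,"wz": 0,"fingers": 1}])

```text
clock: 22.85
eef_pos: [606.0, -72.0, 178.3]
tool_rot: [0.033, 1.569, 0.104]
force: [-0.6, -0.7, -2.8]
width: 3.8
```

```bash
python3 -c "
from hand import *
p,R,s=cur();print(s['force'],'hole',inhand((-22,0,36),p,R))
S=ctrl.get_image('side')
crop('pics/p2.png',S,235,140,90,100,6)"
```

```text
[-0.59026587 -0.67602273 -2.77429219] hole [606.1205273  -72.99494122 157.66865776]
```

View pics/p2.png

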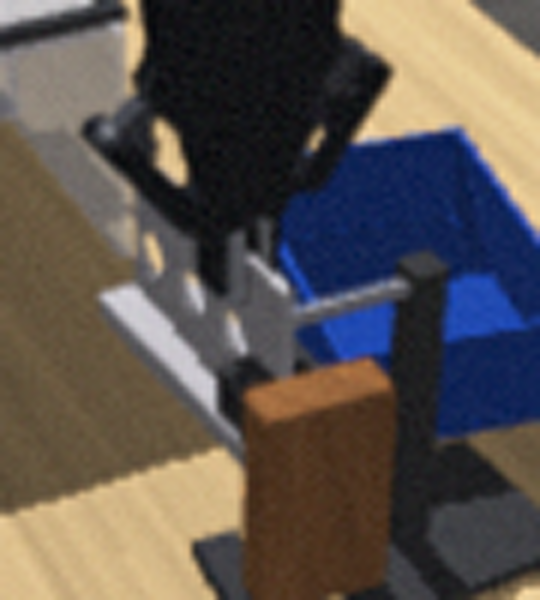

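>>> servo_tool(rows=[{"dx": 0,"dy": 0,"dz": 0.006,"wx": 0,"wy": 0,"wz": 0,"fingers": 1},{"dx": 0,"dy": 0,"dz": 0.006,"wx": 0,"wy": 0,"wz": 0,"fingers": 1},{"dx": 0,"dy": 0,"dz": 0.006,"wx": 0,"wy": 0,"wz": 0,"fingers": 1},{"dx": 0,"dy": 0,"dz": 0,"wx": 0,"wy": 0,"wz": 0,"fingers": 1}])

```text
clock: 23.4
eef_pos: [618.2, -71.8, 178.3]
tool_rot: [-0.743, 1.57, -0.673]
force: [-0.5, 0.1, -2.1]
width: 3.7
```

```bash
python3 -c "
from hand import *
p,R,s=cur();print(s['force'],'hole',inhand((-22,0,36),p,R))
S=ctrl.get_image('side')
crop('pics/q2.png',S,250,170,50,50,12)"
```

```text
[-0.54360159  0.06344705 -2.08399441] hole [618.29791272 -72.77159602 157.68038899]
```

View pics/q2.png

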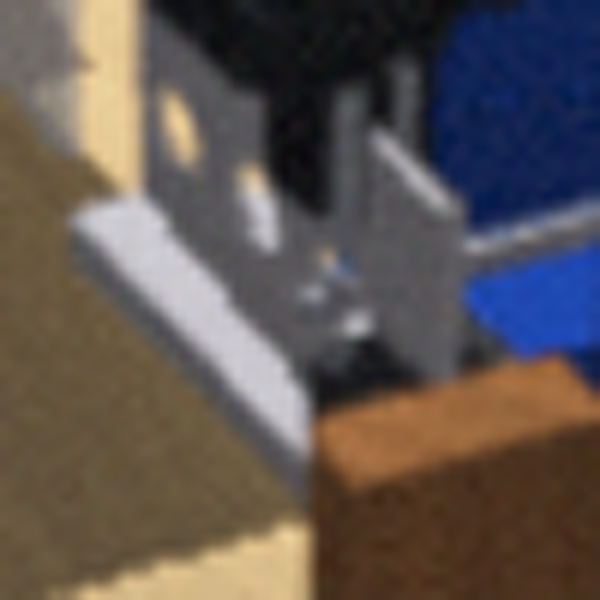

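>>> servo_tool(rows=[{"dx": 0.001,"dy": 0,"dz": 0.01,"wx": 0,"wy": 0,"wz": 0,"fingers": 1},{"dx": 0.001,"dy": 0,"dz": 0.01,"wx": 0,"wy": 0,"wz": 0,"fingers": 1},{"dx": 0.001,"dy": 0,"dz": 0.01,"wx": 0,"wy": 0,"wz": 0,"fingers": 1},{"dx": 0.001,"dy": 0,"dz": 0.01,"wx": 0,"wy": 0,"wz": 0,"fingers": 1},{"dx": 0,"dy": 0,"dz": 0,"wx": 0,"wy": 0,"wz": 0,"fingers": 1}])

```text
clock: 24.08
eef_pos: [648.3, -69.5, 175.0]
tool_rot: [-0.455, 1.57, -0.384]
force: [-0.8, -0.2, -2.0]
width: 3.6
```

```bash
python3 -c "
from hand import *
p,R,s=cur();print(s['force'],'hole',inhand((-22,0,36),p,R))
S=ctrl.get_image('side')
crop('pics/r2.png',S,250,150,60,60,10)"
```

```text
[-0.83718006 -0.15924195 -1.97606995] hole [648.42347844 -70.45277266 154.44469098]
```

View pics/r2.png

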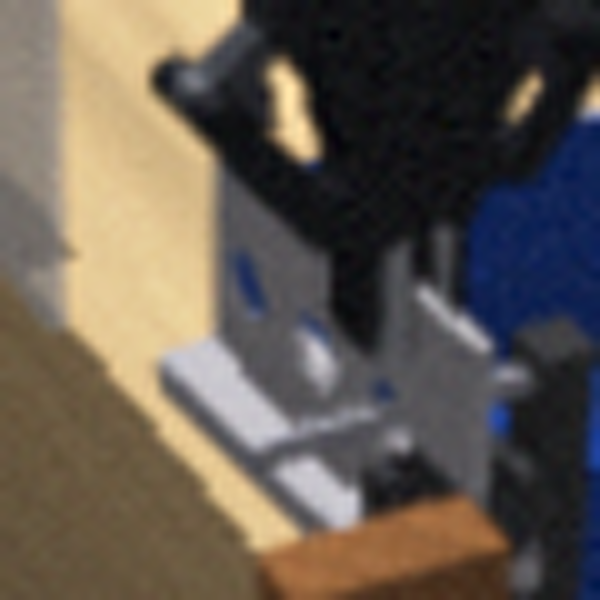

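The peg passes through hole_a (next to the boss), with its tip sticking out at crop (265,455). Lower to take up the load.

>>> servo_tool(rows=[{"dx": 0.004,"dy": 0,"dz": 0,"wx": 0,"wy": 0,"wz": 0,"fingers": 1},{"dx": 0.004,"dy": 0,"dz": 0,"wx": 0,"wy": 0,"wz": 0,"fingers": 1},{"dx": 0,"dy": 0,"dz": 0,"wx": 0,"wy": 0,"wz": 0,"fingers": 1}])

```text
clock: 24.5
eef_pos: [647.4, -69.9, 168.9]
tool_rot: [-2.429, 1.57, -2.359]
force: [-0.0, 0.3, -3.0]
width: 3.6
```

>>> servo_tool(rows=[{"dx": 0.0015,"dy": 0,"dz": 0,"wx": 0,"wy": 0,"wz": 0,"fingers": 1},{"dx": 0,"dy": 0,"dz": 0,"wx": 0,"wy": 0,"wz": 0,"fingers": 1}])

```text
clock: 24.75
eef_pos: [647.7, -69.7, 168.1]
tool_rot: [-1.404, 1.57, -1.334]
force: [1.5, -0.7, -2.9]
width: 3.7
```

>>> servo_tool(rows=[{"dx": 0.001,"dy": 0,"dz": 0,"wx": 0,"wy": 0,"wz": 0,"fingers": 1},{"dx": 0,"dy": 0,"dz": 0,"wx": 0,"wy": 0,"wz": 0,"fingers": 1}])

```text
clock: 25.0
eef_pos: [647.9, -69.7, 167.5]
tool_rot: [-0.952, 1.57, -0.881]
force: [1.1, -0.2, -1.4]
width: 3.5
```

>>> servo_tool(rows=[{"dx": 0.001,"dy": 0,"dz": 0,"wx": 0,"wy": 0,"wz": 0,"fingers": 1},{"dx": 0,"dy": 0,"dz": 0,"wx": 0,"wy": 0,"wz": 0,"fingers": 1}])

```text
clock: 25.25
eef_pos: [648.0, -69.7, 167.2]
tool_rot: [-0.836, 1.57, -0.766]
force: [-1.1, 0.3, 2.5]
width: 3.5
```

>>> servo_tool(rows=[{"dx": 0,"dy": 0,"dz": 0,"wx": 0,"wy": 0,"wz": 0,"fingers": 0.9},{"dx": 0,"dy": 0,"dz": 0,"wx": 0,"wy": 0,"wz": 0,"fingers": 0.8},{"dx": 0,"dy": 0,"dz": 0,"wx": 0,"wy": 0,"wz": 0,"fingers": 0.7},{"dx": 0,"dy": 0,"dz": 0,"wx": 0,"wy": 0,"wz": 0,"fingers": 0.65},{"dx": 0,"dy": 0,"dz": 0,"wx": 0,"wy": 0,"wz": 0,"fingers": 0.65}])

```text
clock: 25.88
eef_pos: [647.8, -69.7, 166.6]
tool_rot: [-1.255, 1.57, -1.184]
force: [-0.1, 1.2, -0.3]
width: 29.9
```

```bash
python3 -c "
from hand import *
p,R,s=cur();print(s['force'],s['width'])
S=ctrl.get_image('side')
crop('pics/s2.png',S,245,140,80,80,8)"
```

```text
[-0.05604049  1.24644078 -0.25141134] 29.89535363889374
```

View pics/s2.png

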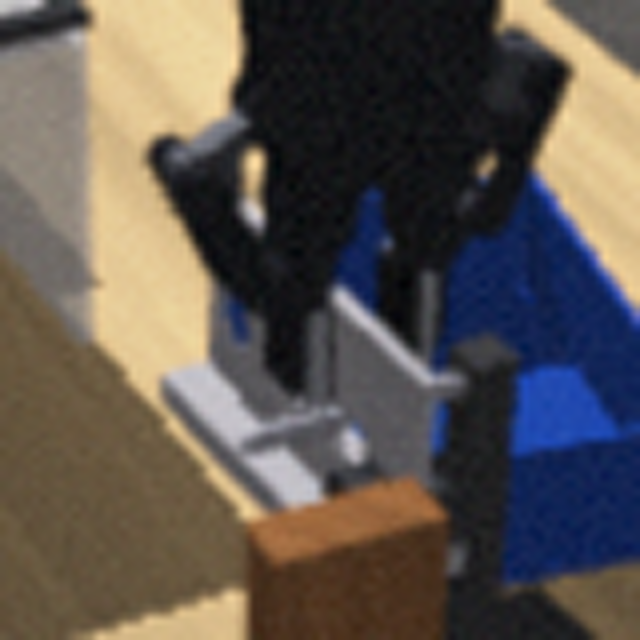

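Hanging level on the peg, fingers open around it. Retreat straight up.

>>> servo_tool(rows=[{"dx": -0.01,"dy": 0,"dz": 0,"wx": 0,"wy": 0,"wz": 0,"fingers": 0.65},{"dx": -0.02,"dy": 0,"dz": 0,"wx": 0,"wy": 0,"wz": 0,"fingers": 0.65},{"dx": -0.03,"dy": 0,"dz": 0,"wx": 0,"wy": 0,"wz": 0,"fingers": 0.65},{"dx": -0.06,"dy": 0,"dz": 0,"wx": 0,"wy": 0,"wz": 0,"fingers": 0.65},{"dx": -0.06,"dy": 0,"dz": 0,"wx": 0,"wy": 0,"wz": 0,"fingers": 0.65}])

```text
clock: 26.55
eef_pos: [647.8, -69.4, 304.2]
tool_rot: [-0.288, 1.57, -0.217]
force: [0.8, -0.2, 0.1]
width: 29.9
```

>>> servo_tool(rows=[{"dx": 0,"dy": 0,"dz": -0.05,"wx": 0,"wy": 0,"wz": 0,"fingers": 0.65},{"dx": 0,"dy": 0,"dz": -0.07,"wx": 0,"wy": 0,"wz": 0,"fingers": 0.65},{"dx": 0,"dy": 0,"dz": -0.07,"wx": 0,"wy": 0,"wz": 0,"fingers": 0.65},{"dx": 0,"dy": 0,"dz": 0,"wx": 0,"wy": 0,"wz": 0,"fingers": 0.65},{"dx": 0,"dy": 0,"dz": 0,"wx": 0,"wy": 0,"wz": 0,"fingers": 0.65}])

```text
clock: 27.18
eef_pos: [506.8, -79.8, 303.0]
tool_rot: [-0.408, 1.567, -0.337]
force: [0.0, 0.1, 0.2]
width: 29.5
```

```bash
python3 -c "
from hand import *
p,R,s=cur();print(s['clock'],p,s['force'],s['width'])
S=ctrl.get_image('side');T=ctrl.get_image('top')
crop('pics/t2.png',S,245,140,100,90,7);crop('pics/t1.png',T,200,100,140,120,5);crop('pics/t3.png',S,220,160,140,160,3.5)
import time
"
```

```text
27.175 [506.78570094 -79.80853118 302.98227427] [0.01706311 0.09499493 0.18997983] 29.541300066920865
```

View pics/t2.png

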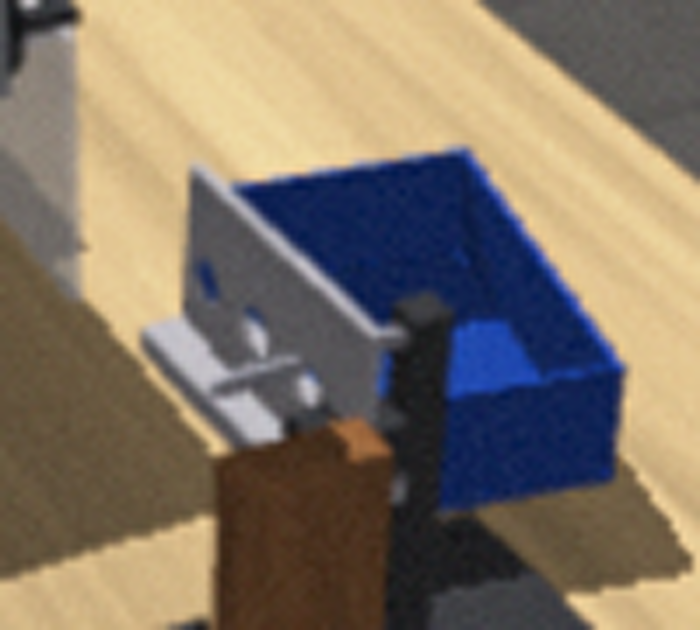

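View pics/t1.png

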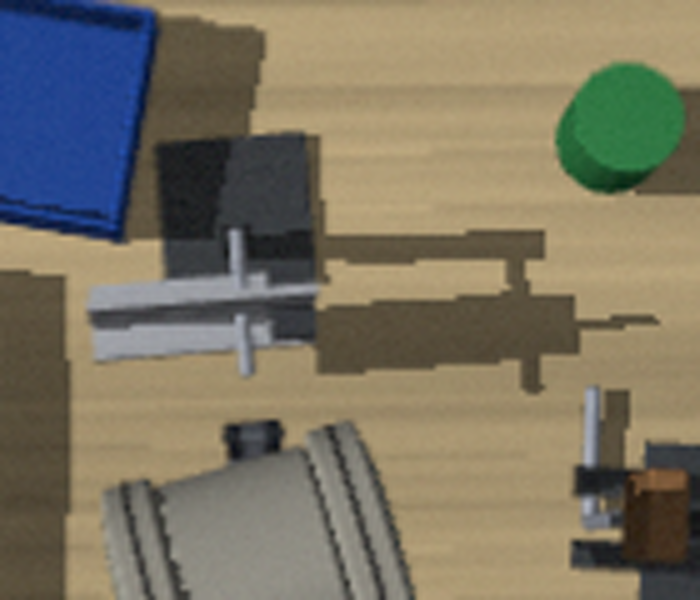

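View pics/t3.png

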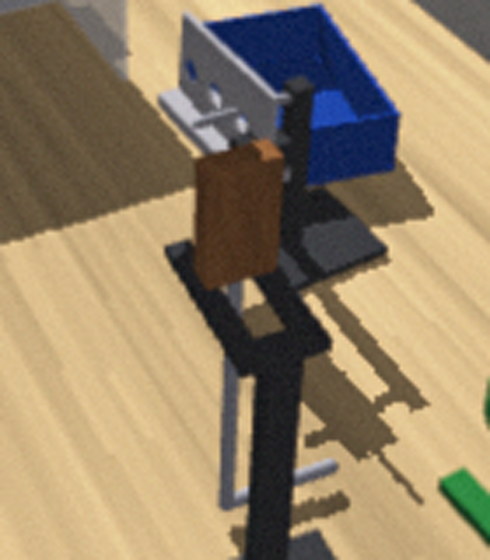

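```bash
python3 -c "
from hand import *
a=tri((245+192/7,140+170/7),(200+89/5,100+293/5));b=tri((245+378/7,140+336/7),(200+318/5,100+288/5))
print(a,b)
c=tri((245+143/7,140+337/7),(200+95/5,100+358/5));print('base corner (60,20,~10)',c)
S=ctrl.get_image('side');print(ctrl.read_state()['clock'])
S0=cv2.imread('pics/side0.png')[:,:,::-1]
cv2.imwrite('pics/u.png',S[:,:,::-1])
"
```

```text
(array([646.90334652,  11.05452347, 187.7064534 ]), np.float64(5.406660460753991)) (array([ 651.45319689, -108.74162594,  187.34388415]), np.float64(2.7275052523676107))
base corner (60,20,~10) (array([622.16249362,  11.32579259, 119.0207668 ]), np.float64(2.474034018134898))
27.325
```

View pics/u.png

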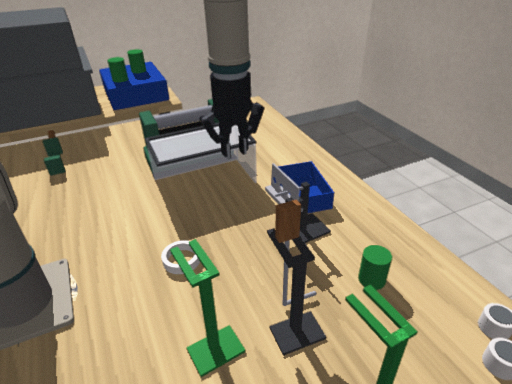

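>>> servo_tool(rows=[{"dx": 0,"dy": 0,"dz": 0,"wx": 0,"wy": 0,"wz": 0,"fingers": 0.65},{"dx": 0,"dy": 0,"dz": 0,"wx": 0,"wy": 0,"wz": 0,"fingers": 0.65},{"dx": 0,"dy": 0,"dz": 0,"wx": 0,"wy": 0,"wz": 0,"fingers": 0.65},{"dx": 0,"dy": 0,"dz": 0,"wx": 0,"wy": 0,"wz": 0,"fingers": 0.65},{"dx": 0,"dy": 0,"dz": 0,"wx": 0,"wy": 0,"wz": 0,"fingers": 0.65}])

```text
clock: 27.95
eef_pos: [505.6, -79.7, 301.7]
tool_rot: [-1.316, 1.57, -1.246]
force: [-0.0, 0.7, 0.3]
width: 30.1
```

```bash
python3 -c "
from hand import *
S=ctrl.get_image('side').astype(int);o=cv2.imread('pics/u.png')[:,:,::-1].astype(int)
d=abs(S-o).max(2);print('max diff peg area',d[155:215,260:320].mean(),'rod',d[200:310,265:320].mean(),'bench ref',d[250:380,60:150].mean())
print(ctrl.finish_job())
"
```

```text
max diff peg area 4.166666666666667 rod 4.119173553719008 bench ref 3.146923076923077
the job is handed in; nothing more can be done
None
```

The bracket now hangs on the peg by hole_a, the rod is back in its dark fork, and I handed the job in at about 28 s of the 72 s allowed.

I tilted the rod 40° so its foot reached in behind the bracket's base. It drew the bracket out to about 100 mm in front of the guard's edge, where it stood upright on the bench. The rod went back in the fork next. I then gripped the bracket by its web, turned it about 98°, threaded hole_a over the peg and let go.

**Last checks:**
- **Bracket:** the web's top ends triangulated to 187.7 and 187.3 mm, so it hangs level with its underside at about 107 mm. It hangs close to the middle of the peg.
- **Rod:** it hangs in the fork with its handle resting on both prongs; I judged this by eye from the side picture.
- **Stillness:** two pictures about 0.6 s apart differed by little more than picture noise. The mean difference was 4.2 at the peg and 4.1 at the rod, against 3.1 on bare bench.
- **Bystanders:** the tape roll, green roll and bin look unmoved in the last side picture; I did not measure their positions again.
- **Gripper:** it was clear of everything, with no force reading above noise.

**Disagreements:** the two cameras differed from each other by 2–5 mm, and I averaged them. While the foot was being moved in under the guard, joint 5 read -1.10, which is its limit. Nothing was reported, and it moved off the limit on the next move.

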